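# Dip the compost box and hold the rod up for reading

## Task

Check the level in the classroom compost box: pull the sprung gate on its sloping dip tube out to its stop by the knob, then take the collared dip rod from its wooden cradle by the handle, push it down the tube until the collar stops against the mouth, and draw it right out again. Finish while holding the rod by its handle, still and level, with its tip a few centimetres above the middle of the white reading block and touching nothing, so that it can be read: do not put it down or let go. Leave the gate open and the other things on the table where they are.

Things in the scene. Friction and masses are not known exactly. Their poses are not given: they have to be found in the camera images.
- compost_box: Fixed grey plastic box with a black lid, 210 (x) x 230 (y) x 162 mm high (a lid rib to 174 mm), holding the dip tube that slopes out of the wall at its own y = +80 mm. Origin on the table plumb below the middle of the tube's mouth; z up; the box occupies its own y from +80 to +310 mm and x from -105 to +105 mm.
- dip_tube: White guide tube of the compost box. Origin: centre of the mouth, 135 mm up. z points out along the axis, 20 deg above level, away from the box; x level; y up, square to the axis. The rod goes in along -z. Outside 24 mm, bore 16 mm, 130 mm long, open inner end; last 14 mm flare to a 26 mm opening, 34 mm rim. Black gate housing 56 (x) x 46 (y) mm round it, 22-38 mm behind the mouth.
- gate (a joint): Travel of the gate, a steel plate across the bore 30 mm behind the mouth: about 0 to 0.010 m at the start (blocks the tube), 0.040 m is its stop (tube clear). It slides along -x of the dip tube. A light spring and friction resist, together 2.5 to 3.5 N; friction keeps it where it is left.
- gate_knob (a point): Gripping point on the gate's knob: an aluminium post, 14 mm across, standing along the tube's +y. Pull along the tube's -x. It rises 16 mm above this point (top 4 mm: a head 18 mm across) and is free for 29 mm below, down to the edge of the gate plate (22 mm high, 4 thick) that runs to the housing. Gate shut: 67 mm from the tube's axis along -x. Axes as the tube's.
- dip_rod: Loose dip rod lying level in its cradle, about 90 to 155 g. Origin at the centre of its wooden handle (110 mm long, 18 x 18 mm square), 55 mm above the table; x points along the rod to the tip. Ahead of the handle: a steel collar 34 mm across, 6 mm thick, then a steel shaft 10 mm across with black lines and bevelled tip. The handle's middle 80 mm is free to grasp from above.
- rod_collar (a point): Centre of the collar's front (stop) face, on the rod's axis 61 mm ahead of the handle's centre.
- rod_tip (a point): Tip of the rod, on its axis 181 mm ahead of the handle's centre and 120 mm ahead of the collar's stop face.
- cradle: Fixed wooden cradle, base 215 x 60 x 10 mm, two open-topped notched posts up to 62 mm high, 30 to 33 mm wide: one under the shaft 75 mm ahead of the origin, one under the handle's rear end 104 mm behind it. Origin on the table below the collar; x along the rod towards its tip. The rod lifts straight up out of it.
- reading_block: Fixed white block, 70 x 70 x 40 mm high, with a thin black cross on top. Origin in the middle of its underside.
- block_top (a point): Middle of the reading block's top, 40 mm above the table.
- dish: Bystander, leave alone: clear shallow dish, 84 mm across, 15 mm high. Origin in the middle of its underside.
- lens: Bystander, leave alone: flat clear hand lens, 60 mm ring with a 70 mm handle, 8 mm thick. Origin under the ring's middle.
- foil_lump: Bystander, leave alone: crumpled lump of foil, about 60 mm across, 37 mm high. Origin in the middle of its underside.
- plain_stick: Bystander, leave alone: plain flat wooden stick without collar or handle, 160 x 8 x 6 mm. Origin in the middle of its underside.
- weight: Bystander, leave alone: small brass weight, 36 mm across, 30 mm high. Origin in the middle of its underside.
Things that resemble listed ones, but are neither listed nor needed, are in the scene too. What is shaped like the reading_block but blue or turquoise is not meant.

How it is judged:
By the outcome, as a careful person would: the job done as asked, in the order asked, and still so for the second after the job is handed in, while the arm keeps its last pose, push and grip.
It also fails if it takes over 61 s, if anything falls off the work surface, if the arm or the gripper's body presses on something with over 40 N, if the wrist force passes 120 N, or if a joint passes its speed limit or range.

## Robot

A 7-joint arm with a two-finger parallel gripper is mounted at the origin on the work surface. World frame = base frame: x ahead of the robot, y to its left, z up, the work surface at z = 0. Lengths are in m, angles in rad, forces in N, time in s.
With the tool pointing down it reaches from about 0.35 to 0.9 m from the base axis. Payload 8.1 kg.
Tool frame: the origin (TCP) lies at the very end of the fingers, on their centre line; the grasp point (between the pads) lies 19 mm behind it (grip_point_offset is the distance from the TCP to the grasp point, in m); z points along the fingers, x is the direction in which the jaws open and shut, and the axes are right-handed (so a half turn about z gives the same grasp; the last joint's range is limited). The gripper opens to 92 mm and grips with 3 to 60 N. Pads are 19 mm wide; open, the fingers measure 130 mm over their backs; the gripper's body (75 mm by 190 mm) begins 47 mm behind the grasp point.
Start: joints at [1.239, 0.434, 0.025, 1.573, -0.012, 1.134, -0.075], TCP at [0.142, -0.609, 0.227] pointing down, gripper open.
Joint ranges: [-2.62, 2.62], [-0.44, 2.09], [-1.27, 1.32], [0.08, 2.57], [-1.32, 4.46], [0.12, 2], [-2.74, 2.74]. Speed limits (rad/s): [2.22, 2.22, 3.01, 3.01, 3.14, 3.14, 3.14].

## Interface

Orientations are given as a rotation vector (axis times angle).
In Python, from cell import observe, get_image, camera_model, sign_off, grip_point_offset gives the robot as it stands.
- The arm moves only by the tool play_rows, never from a script. Its argument "rows" is a list of rows, each a list of 7 numbers: the shift along the tool's x, y, z as a fraction of full scale, then the turn, a rotation vector about the tool's x, y, z as a fraction of full scale, then the closure, from -1 (fully open) to 1 (shut). A call has 1 to 5 rows; each row shifts and turns the pose as measured when the row begins, along the tool's axes as they then stand; what a row does not reach is not made up. Full scale, the value 1, is 0.15 m for a shift and 0.5 rad for a turn. A row lasts 1/10 s, in which the tool goes at most 50 mm and 8.59 degrees, less where a joint would pass 70% of its speed; a pose out of reach is approached as far as the arm can. A call with a number of a shift or a turn outside -1 to 1 is refused whole. A call with a gripper value outside its range is refused whole. The fingers move at their own pace and stop on an object; "force" is the grip in N (left out, the last holds). Time passes only in rows, so rows that do not move let the fingers close. It gives the time, the measured TCP pose, the force and the opening at its end, in the units of the state.
- observe(): the state, without advancing time (a new reading comes with each control period).
- get_image(name): name is "side" or "top"; returns the picture (420x560x3 uint8, blue, green, red); there is no depth.
- camera_model(name): a dict with "K" (3x3 intrinsics, pixels), "dist" ([k1, k2, p1, p2, k3] as OpenCV has them; the pictures are not rectified), "R" (3x3) and "t" (3): a world point X has camera coordinates R X + t. Camera axes: x right, y down, z forward; pixel columns grow to the right and rows downward; lengths in m; the calibration is good to about 2 mm. A picture is of the moment at which its call begins. camera_model takes no time and is no camera call.
- sign_off(): hands the job in, once; it reports no verdict.
The state is a dict: "clock": time; "joints": joint angles; "dq": joint speeds; "joint_efforts": joint torques, N m; "position": TCP position; "ee_rot": TCP orientation; "force": force on the tool from outside, world axes, zero at the start; "ft_torque": the same for the moment, N m; "width": opening from 0.0 (shut) to 1.0 (fully open).
Only numpy, scipy, OpenCV 4.12 (cv2) and the standard library are available. Lean on these libraries where they do the work, as an engineer would, in place of code of your own. Each camera call takes 0.05 s, during which the arm holds its last target.

## Working session

There is one attempt and no reset: what is moved stays moved. The work goes in short steps, Python scripts to look and compute and a tool call to move; the robot and the scene stay as the last step left them, time stands still between calls to the robot, and variables do not carry over. Pictures are saved under pics/ and viewed, and the job is handed in when it is done.

Besides the shell and the picture viewer there is one more tool, called after "Call:" in YAML: its name, and indented under it one key for each argument. play_rows: Moves the arm, as the interface text tells. Its arguments: {"type":"object","properties":{"rows":{"type":"array","items":{"type":"array","items":{"type":"number"}}},"force":{"type":"number"}},"required":["rows"]}

```bash
ls; mkdir -p pics
python3 - <<'E'
from cell import *
import cv2,numpy as np
o=observe();print(o, grip_point_offset)
for n in("side","top"):
    cv2.imwrite(f"pics/{n}0.png",get_image(n)); c=camera_model(n); print(n,c, -np.array(c["R"]).T@np.array(c["t"]))
E
```

```text
pics
{'clock': 0.0, 'joints': array([ 1.2393906 ,  0.43521645,  0.02500957,  1.57411253, -0.01157472,
        1.13402845, -0.07509627]), 'dq': array([-6.75676090e-04, -8.22634437e-04,  4.04339254e-04, -3.76922152e-04,
       -7.46923414e-04, -5.82209668e-04, -4.78440852e-05]), 'joint_efforts': array([-3.44442060e-04, -6.67846942e+01,  9.85129885e-01, -3.14457536e+01,
       -6.05356484e-02,  4.29572293e-02,  2.06328800e-04]), 'position': array([ 0.14155227, -0.60821483,  0.22594352]), 'ee_rot': array([-2.45974739e+00,  1.95291101e+00,  2.16003258e-03]), 'force': array([-0.56986763,  0.11580686,  0.15835186]), 'ft_torque': array([ 0.01545307, -0.00225119, -0.04118462]), 'width': 0.9991872955363413} 0.0188
side {'K': array([[385.72858497,   0.        , 279.4095057 ],
       [  0.        , 385.72858497, 202.94750442],
       [  0.        ,   0.        ,   1.        ]]), 'dist': array([0.03321934, 0.        , 0.        , 0.        , 0.        ]), 'R': array([[ 0.85772812, -0.51408058,  0.00486116],
       [-0.38551338, -0.64941571, -0.65546828],
       [ 0.34012042,  0.56033953, -0.75520706]]), 't': array([-0.51214003,  0.19874575,  0.76454557])} [ 0.25585849 -0.56261773  0.71015134]
top {'K': array([[448.55208489,   0.        , 278.82966433],
       [  0.        , 448.55208489, 212.06135332],
       [  0.        ,   0.        ,   1.        ]]), 'dist': array([-0.14095621,  0.        ,  0.        ,  0.        ,  0.        ]), 'R': array([[ 0.01501647, -0.99980778, -0.01260594],
       [-0.98120375, -0.01230891, -0.19258164],
       [ 0.19238946,  0.01526089, -0.98119998]]), 't': array([-0.12617519,  0.50761856,  1.00440159])} [ 0.30673567 -0.13523077  1.08168628]
```

View pics/side0.png

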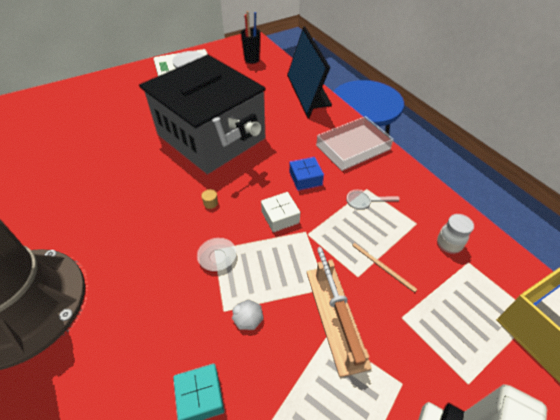

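View pics/top0.png

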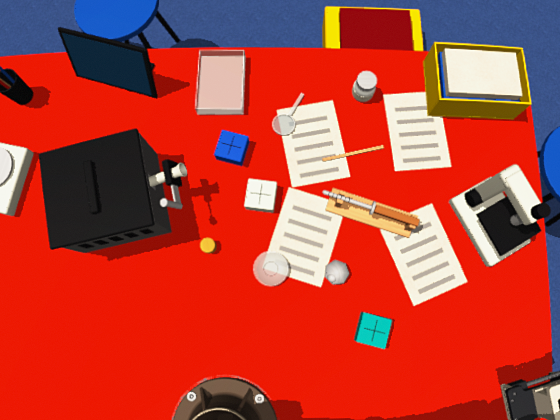

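The side picture shows the box at about (205,110) with the tube mouth at (252,128) and the knob at (222,130). It also shows the white block at (281,212) and the cradle with the rod from (322,255) to (355,350). In the top picture the tube is at (170,175), the white block at (261,195), and the rod runs from (335,195) to (418,222). I'll zoom in on these.

Run:
```python
import cv2,numpy as np
def crop(n,x,y,w,h,s,out):
    i=cv2.imread(f"pics/{n}0.png")[y:y+h,x:x+w]; return cv2.imwrite(out,cv2.resize(i,None,fx=s,fy=s,interpolation=cv2.INTER_CUBIC))
crop("side",200,100,80,60,10,"pics/c1.png")
crop("top",140,140,80,80,7,"pics/c2.png")
crop("side",295,240,90,140,4,"pics/c3.png")
crop("top",315,175,120,70,6,"pics/c4.png")
```

```text
(no output)
```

View pics/c1.png

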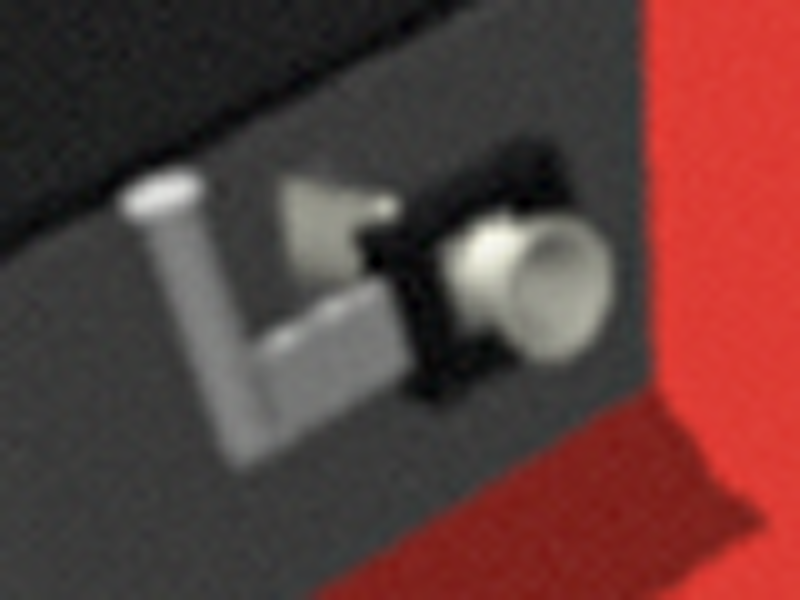

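View pics/c2.png

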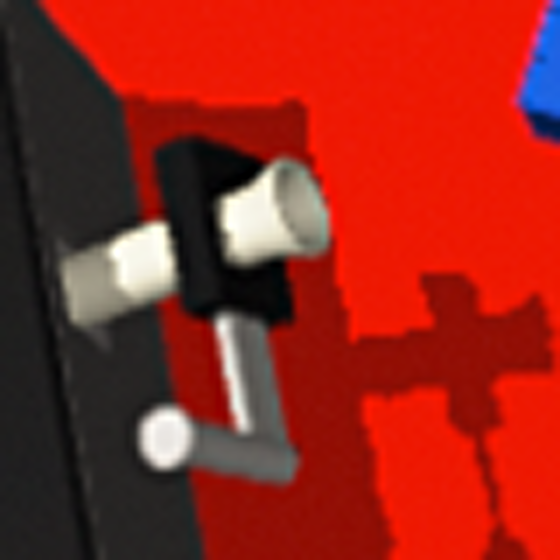

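View pics/c3.png

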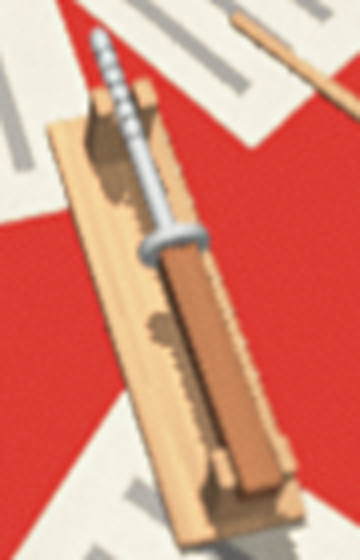

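View pics/c4.png

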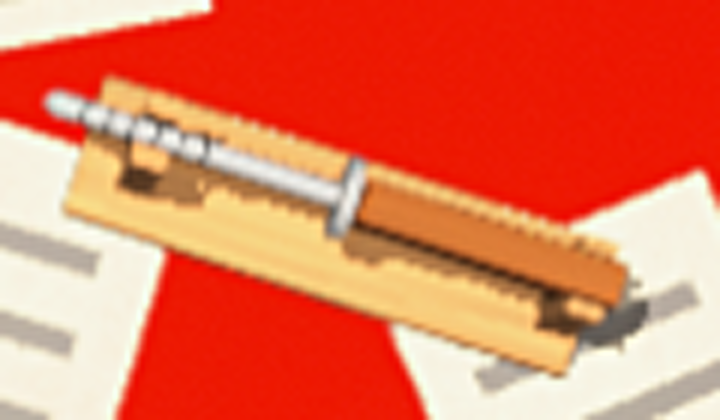

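```bash
cat > h.py <<'E'
import cv2,numpy as np
from cell import *
from scipy.spatial.transform import Rotation as Ro
C={n:{k:np.array(v,float) for k,v in camera_model(n).items()} for n in("side","top")}
def und(n,p): return cv2.undistortPoints(np.array([[p]],float),C[n]["K"],C[n]["dist"])[0,0]
def ray(n,p):
    d=C[n]["R"].T@np.r_[und(n,p),1]; return -C[n]["R"].T@C[n]["t"], d/np.linalg.norm(d)
def plane(n,p,z):
    o,d=ray(n,p); return o+d*(z-o[2])/d[2]
def tri(ps,pt):
    o1,d1=ray("side",ps);o2,d2=ray("top",pt)
    A=np.stack([d1,-d2],1);s=np.linalg.lstsq(A,o2-o1,rcond=None)[0]
    a=o1+s[0]*d1;b=o2+s[1]*d2
    return (a+b)/2,np.linalg.norm(a-b)
def proj(n,X): return cv2.projectPoints(np.array([X],float).reshape(-1,1,3),cv2.Rodrigues(C[n]["R"])[0],C[n]["t"],C[n]["K"],C[n]["dist"])[0][:,0]
E
cat > m1.py <<'E'
from h import *
np.set_printoptions(precision=4,suppress=True)
f=lambda x0,y0,s:(lambda u,v:((u+.5)/s-.5+x0,(v+.5)/s-.5+y0))
c1=f(200,100,10);c2=f(140,140,7);c3=f(295,240,4);c4=f(315,175,6)
P=dict(mouth=(c1(563,290),c2(303,208)),knobtop=(c1(163,190),c2(165,436)),postbot=(c1(248,462),c2(289,471)),
tip=(c3(97,33),c4(48,101)),collar=(c3(174,243),c4(345,197)),
hrearL=(c3(240,490),c4(615,305)),hrearR=(c3(280,487),c4(632,262)),tuberoot=(c1(312,235),c2(90,285)))
for k,(a,b) in P.items(): print(k,*tri(a,b))
for n in("side","top"):
    im=cv2.imread(f"pics/{n}0.png");h=cv2.cvtColor(im,cv2.COLOR_BGR2HSV)
    # white block top: via region
    roi={"side":(258,185,48,50),"top":(238,172,46,46)}[n]
    x,y,w,hh=roi
    m=((h[...,1]<60)&(h[...,2]>(215 if n=="side" else 215))).astype(np.uint8)[y:y+hh,x:x+w]
    m=cv2.morphologyEx(m,cv2.MORPH_CLOSE,np.ones((3,3)))
    k,l,s,c=cv2.connectedComponentsWithStats(m); i=1+np.argmax(s[1:,4]); print(n,s[i],c[i]+[x,y],plane(n,c[i]+[x,y],.04))
    c,_=cv2.findContours((l==i).astype(np.uint8),0,2); r=cv2.minAreaRect(max(c,key=len)); print(r)
E
python3 m1.py
python3 - <<'E'
import cv2
a=cv2.imread("pics/side0.png")[180:245,245:320];b=cv2.imread("pics/top0.png")[165:225,230:295]
cv2.imwrite("pics/c5.png",cv2.resize(a,None,fx=8,fy=8,interpolation=2));cv2.imwrite("pics/c6.png",cv2.resize(b,None,fx=8,fy=8,interpolation=2))
E
```

```text
mouth [0.587  0.0938 0.1339] 0.0007925823348881303
knobtop [0.5025 0.1212 0.1773] 0.0006478248848822597
postbot [0.5052 0.0982 0.1135] 0.0007979822915572922
tip [ 0.5587 -0.2215  0.0541] 0.0009080754919243782
collar [ 0.5207 -0.3369  0.0588] 0.000880372511840487
hrearL [ 0.4772 -0.4402  0.0644] 0.003013346075322619
hrearR [ 0.4934 -0.4476  0.0631] 0.005084942381134395
tuberoot [0.5616 0.1688 0.1126] 0.010152610756589365
side [  4   7  38  30 677] [279.9557 206.3693] [ 0.5534 -0.0749  0.04  ]
((22.2500057220459, 21.249998092651367), (23.40085220336914, 32.57145690917969), 71.56504821777344)
top [  6   7  33  31 797] [259.9937 193.8281] [ 0.5548 -0.0734  0.04  ]
((22.030000686645508, 21.790000915527344), (28.567115783691406, 28.142850875854492), 8.130102157592773)
```

View pics/c5.png

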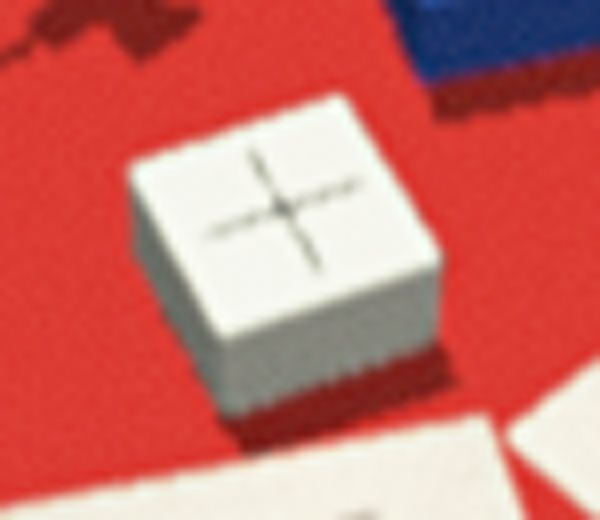

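View pics/c6.png

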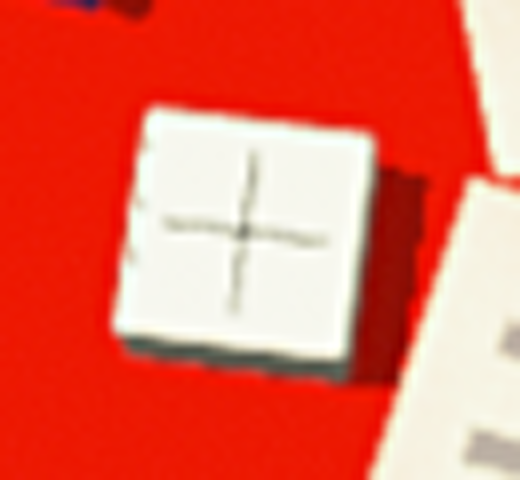

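Run:
```python
import cv2
a=cv2.imread("pics/side0.png")[50:175,130:275];b=cv2.imread("pics/top0.png")[120:260,25:200]
import numpy as np
g=lambda i:np.clip(255*(i/255.)**.5,0,255).astype('uint8')
cv2.imwrite("pics/c7.png",cv2.resize(g(a),None,fx=5,fy=5,interpolation=2));cv2.imwrite("pics/c8.png",cv2.resize(g(b),None,fx=4,fy=4,interpolation=2))
```

```text
(no output)
```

View pics/c7.png

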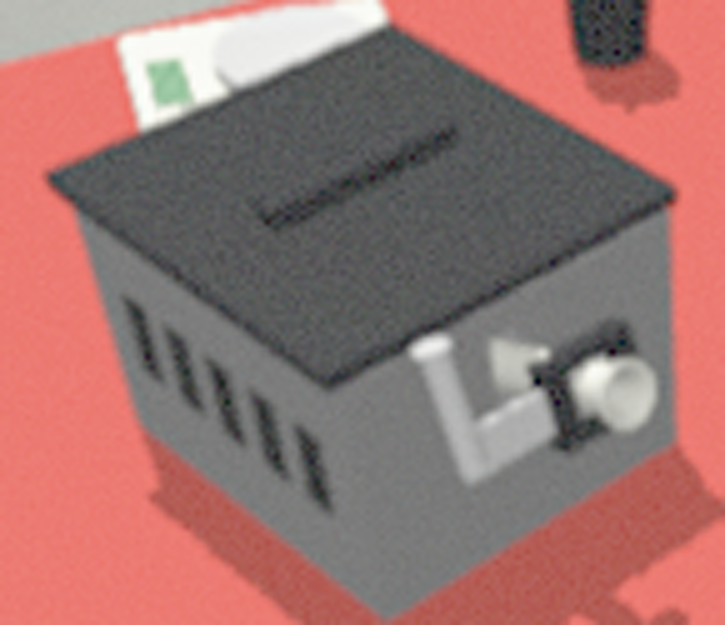

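View pics/c8.png

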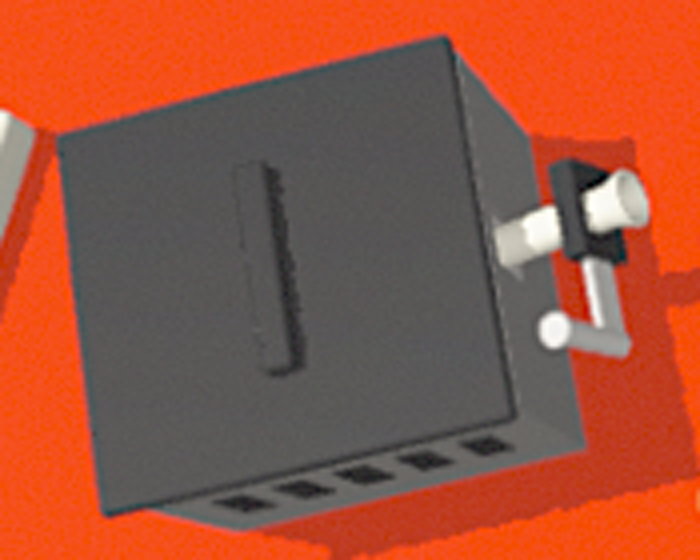

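```bash
cat > m2.py <<'E'
from h import *
np.set_printoptions(precision=4,suppress=True)
f=lambda x0,y0,s:(lambda u,v:((u+.5)/s-.5+x0,(v+.5)/s-.5+y0))
s=f(130,50,5);t=f(25,120,4)
P={}
for k,a,b in [("A",(675,190),(452,37)),("B",(390,25),(59,138)),("C",(50,179),(105,515)),("D",(330,383),(517,414))]:
    p,e=tri(s(*a),t(*b));P[k]=p;print(k,p,e,plane("side",s(*a),.162),plane("top",t(*b),.162))
for a,b,off in [("D","A",0),("C","B",0),("B","A",90),("C","D",90)]:
    d=P[a]-P[b];d=-d; print(a+b,np.linalg.norm(d[:2]),np.degrees(np.arctan2(d[1],d[0]))+off)
# floor corner near: side (390,617); top (585,447)
print(tri(s(390,617),t(585,447)), tri(s(675,441),t(537,140)))
# tube axis from midline planes
def pl(n,p,q):
    o,d1=ray(n,p);_,d2=ray(n,q);m=np.cross(d1,d2);return m/np.linalg.norm(m)
c1=f(200,100,10);c2=f(140,140,7)
ns=pl("side",c1(563,290),c1(315,228)); nt=pl("top",c2(303,208),c2(75,289))
d=np.cross(ns,nt);d/=np.linalg.norm(d); d*=-np.sign(d[1]);print("axis",d,np.degrees(np.arctan2(d[1],d[0]))+90,np.degrees(np.arcsin(d[2])))
E
python3 m2.py
```

```text
A [0.6711 0.1965 0.1607] 0.001825566407844033 [0.6692 0.1947 0.162 ] [0.6716 0.1958 0.162 ]
B [0.6162 0.428  0.156 ] 5.0195521445245195e-05 [0.6124 0.4173 0.162 ] [0.6142 0.4244 0.162 ]
C [0.4024 0.3733 0.155 ] 0.001256579402256231 [0.4012 0.3614 0.162 ] [0.4011 0.3696 0.162 ]
D [0.4601 0.1439 0.1574] 0.0011697009128127528 [0.4579 0.1381 0.162 ] [0.46   0.1425 0.162 ]
DA 0.21744521510489734 13.981012122546476
CB 0.22067139611735262 14.350315289012242
BA 0.23795813662745055 13.346688882902242
CD 0.23652194268150914 14.123259641700102
(array([0.4669, 0.1464, 0.0021]), np.float64(0.0005764939458685817)) (array([0.6622, 0.1893, 0.0071]), np.float64(0.0008608508791094646))
axis [ 0.2096 -0.9146  0.3458] 12.90859685913584 20.23214526948601
```

```bash
cat >> h.py <<'E'
th=np.radians(14.0)
XT=np.array([np.cos(th),np.sin(th),0]);U=np.array([np.sin(th),-np.cos(th),0])
c,s_=np.cos(np.radians(20)),np.sin(np.radians(20))
ZT=c*U+s_*np.array([0,0,1]);YT=np.cross(ZT,XT)
M=np.array([.586,.094,.1345])
KN=np.array([.5025,.1212,.1773])-.018*YT   # grip pt
RT=np.stack([XT,-ZT*1,-YT],1)  # tool x=XT, z=-YT, y=z×x
RT=np.stack([XT,np.cross(-YT,XT),-YT],1)
def cur():
    o=observe();return np.array(o["position"]),Ro.from_rotvec(o["ee_rot"]),o
def plan(P,R,n,prec=2,flip=None):
    """P target TCP, R 3x3 target. picks half turn nearest"""
    p,r,o=cur();R=Ro.from_matrix(R)
    alt=R*Ro.from_euler('z',np.pi)
    if flip is None:
        if (r.inv()*alt).magnitude()<(r.inv()*R).magnitude(): R=alt
    elif flip: R=alt
    rv=(r.inv()*R).as_rotvec();d=np.array(P)-p
    print("t",round(o["clock"],2),"dist",np.linalg.norm(d).round(4),"ang",np.degrees(np.linalg.norm(rv)).round(2),"w",round(o["width"]*92,1),"F",np.round(o["force"],1),"q",np.round(o["joints"],2))
    for i in range(n):
        ri=r*Ro.from_rotvec(rv*i/n)
        print(np.round(np.r_[ri.inv().apply(d/n)/.15,rv/n/.5],prec).tolist())
    print("need rows>=",max(np.linalg.norm(d)/.05,np.linalg.norm(rv)/.15))
E
python3 - <<'E'
from h import *
np.set_printoptions(precision=4,suppress=True)
p,r,o=cur();print(r.as_matrix());print(RT,KN)
plan(KN+.12*YT-.0188*YT,RT,5,flip=False)
plan(KN+.12*YT-.0188*YT,RT,5,flip=True)
E
```

```text
[[ 0.2268 -0.974  -0.0004]
 [-0.9739 -0.2268  0.0014]
 [-0.0014  0.0001 -1.    ]]
[[ 0.9703  0.2273  0.0827]
 [ 0.2419 -0.9118 -0.3319]
 [ 0.      0.342  -0.9397]] [0.504  0.1152 0.1604]
t 0.1 dist 0.8363 ang 92.61 w 91.4 F [-0.2  0.3  0.3] q [ 1.24  0.44  0.03  1.57 -0.01  1.13 -0.08]
[-0.88, -0.69, -0.04, -0.11, 0.11, -0.63]
[-0.62, -0.92, -0.12, -0.11, 0.11, -0.63]
[-0.3, -1.06, -0.2, -0.11, 0.11, -0.63]
[0.06, -1.08, -0.27, -0.11, 0.11, -0.63]
[0.4, -0.99, -0.31, -0.11, 0.11, -0.63]
need rows>= 16.72577926502622
t 0.1 dist 0.8363 ang 90.88 w 91.4 F [-0.2  0.3  0.3] q [ 1.24  0.44  0.03  1.57 -0.01  1.13 -0.08]
[-0.88, -0.69, -0.04, 0.11, 0.11, 0.62]
[-1.04, -0.39, -0.06, 0.11, 0.11, 0.62]
[-1.11, -0.07, -0.11, 0.11, 0.11, 0.62]
[-1.07, 0.26, -0.17, 0.11, 0.11, 0.62]
[-0.93, 0.56, -0.25, 0.11, 0.11, 0.62]
need rows>= 16.72577926502622
```

Call:
play_rows:
  rows:
    - [-0.03, -0.3, -0.1, 0, 0, -0.145, 0.04]
    - [-0.03, -0.3, -0.1, 0, 0, -0.145, 0.04]
    - [-0.03, -0.3, -0.1, 0, 0, -0.145, 0.04]
    - [-0.03, -0.3, -0.1, 0, 0, -0.145, 0.04]
    - [-0.03, -0.3, -0.1, 0, 0, -0.145, 0.04]
  force: 30

```text
clock: 0.6
position: [0.3382, -0.506, 0.2976]
ee_rot: [-2.768, 1.483, 0.018]
force: [0.5, -0.5, -0.3]
width: 0.613
```

Call:
play_rows:
  rows:
    - [-0.03, -0.3, 0, 0, 0, -0.145, 0.04]
    - [-0.03, -0.3, 0, 0, 0, -0.145, 0.04]
    - [-0.03, -0.3, 0, 0, 0, -0.145, 0.04]
    - [-0.03, -0.3, 0, 0, 0, -0.145, 0.04]
    - [-0.03, -0.3, 0, 0, 0, -0.145, 0.04]

```text
clock: 1.1
position: [0.4955, -0.3328, 0.298]
ee_rot: [-2.996, 0.937, 0.015]
force: [0.8, -1.6, -0.0]
width: 0.48
```

Call:
play_rows:
  rows:
    - [-0.03, -0.3, 0, 0, 0, -0.15, 0.04]
    - [-0.03, -0.3, 0, 0, 0, -0.15, 0.04]
    - [-0.03, -0.3, 0, 0, 0, -0.15, 0.04]
    - [-0.03, -0.3, 0, 0, 0, -0.15, 0.04]
    - [-0.03, -0.3, 0, 0, 0, -0.15, 0.04]

```text
clock: 1.6
position: [0.5755, -0.113, 0.2961]
ee_rot: [-3.118, 0.338, 0.019]
force: [0.9, -0.5, -0.3]
width: 0.48
```

Run:
```python
from h import *
plan(KN+(.10-.0188)*YT,RT,6)
```

```text
t 1.6 dist 0.2735 ang 33.23 w 44.1 F [ 0.9 -0.5 -0.3] q [ 0.41  0.37 -0.42  1.53  0.15  1.29 -0.25]
[-0.14, -0.26, 0.07, -0.12, 0.03, -0.15]
[-0.13, -0.27, 0.05, -0.12, 0.03, -0.15]
[-0.11, -0.28, 0.03, -0.12, 0.03, -0.15]
[-0.08, -0.29, 0.02, -0.12, 0.03, -0.15]
[-0.06, -0.3, -0.0, -0.12, 0.03, -0.15]
[-0.04, -0.3, -0.02, -0.12, 0.03, -0.15]
need rows>= 5.469436700569881
```

Call:
play_rows:
  rows:
    - [-0.14, -0.26, 0.07, -0.12, 0.03, -0.15, 0.04]
    - [-0.13, -0.27, 0.05, -0.12, 0.03, -0.15, 0.04]
    - [-0.11, -0.28, 0.03, -0.12, 0.03, -0.15, 0.04]
    - [-0.08, -0.29, 0.02, -0.12, 0.03, -0.15, 0.04]
    - [-0.06, -0.3, 0, -0.12, 0.03, -0.15, 0.04]

```text
clock: 2.1
position: [0.5107, 0.1044, 0.2434]
ee_rot: [2.825, 0.246, 0.056]
force: [0.9, 0.5, 1.2]
width: 0.478
```

Run:
```python
from h import *
plan(KN+(.06-.0188)*YT,RT,3)
```

```text
t 2.1 dist 0.0516 ang 4.62 w 44.0 F [0.9 0.5 1.2] q [-0.09  0.34 -0.55  1.77  0.48  1.25 -0.65]
[-0.01, -0.08, 0.08, -0.03, 0.01, -0.05]
[-0.01, -0.09, 0.08, -0.03, 0.01, -0.05]
[-0.01, -0.09, 0.07, -0.03, 0.01, -0.05]
need rows>= 1.0328887235904338
```

Call:
play_rows:
  rows:
    - [-0.01, -0.08, 0.08, -0.03, 0.01, -0.05, 0.04]
    - [-0.01, -0.09, 0.08, -0.03, 0.01, -0.05, 0.04]
    - [-0.01, -0.09, 0.07, -0.03, 0.01, -0.05, 0.04]
    - [0, 0, 0, 0, 0, 0, 0.04]

```text
clock: 2.5
position: [0.4959, 0.1404, 0.1942]
ee_rot: [2.764, 0.384, 0.065]
force: [0.2, -1.5, -1.1]
width: 0.483
```

Run:
```python
from h import *
plan(KN+(.06-.0188)*YT,RT,1,3)
plan(KN+(-.0188)*YT,RT,4,3)
for n in("side","top"): 
  i=get_image(n); x,y,w,h={"side":(170,60,120,90),"top":(100,110,120,100)}[n]
  cv2.imwrite(f"pics/{n}1.png",cv2.resize(i[y:y+h,x:x+w],None,fx=5,fy=5))
```

```text
t 2.5 dist 0.0134 ang 1.82 w 44.5 F [ 0.2 -1.5 -1.1] q [-0.19  0.4  -0.57  1.84  0.57  1.2  -0.74]
[0.009, 0.089, -0.002, 0.008, -0.017, 0.061]
need rows>= 0.26736627061448953
t 2.5 dist 0.061 ang 1.82 w 44.5 F [ 0.2 -1.5 -1.1] q [-0.19  0.4  -0.57  1.84  0.57  1.2  -0.74]
[0.001, 0.022, 0.099, 0.002, -0.004, 0.015]
[0.002, 0.022, 0.099, 0.002, -0.004, 0.015]
[0.002, 0.022, 0.099, 0.002, -0.004, 0.015]
[0.003, 0.022, 0.099, 0.002, -0.004, 0.015]
need rows>= 1.220863544764387
```

View pics/side1.png

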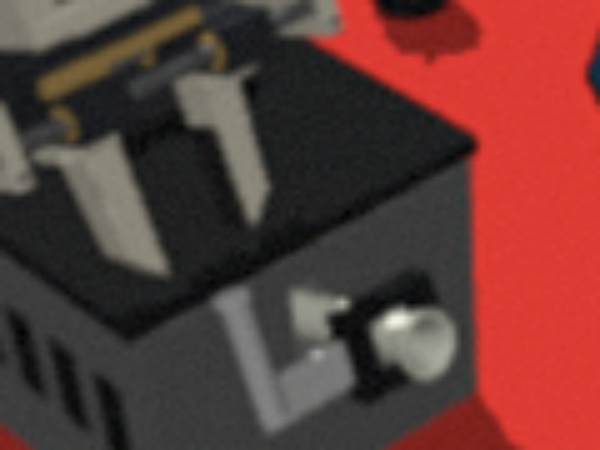

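View pics/top1.png

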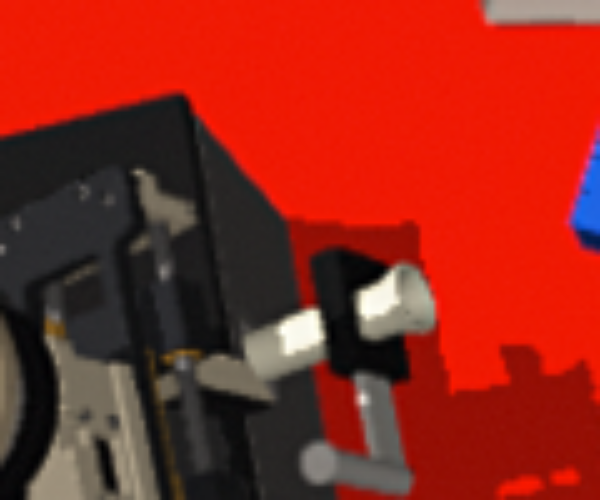

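The side picture shows the fingers straddling the knob along the tube's x, with the knob head at crop (232,300) and the fingers up and behind it. The position overshot by 13 mm, so I'll correct that and then go down.

Call:
play_rows:
  rows:
    - [0.01, 0.09, 0, 0.01, -0.02, 0.06, 0.04]
    - [0, 0, 0, 0, 0, 0, 0.04]

```text
clock: 2.8
position: [0.5043, 0.1241, 0.2025]
ee_rot: [2.777, 0.324, 0.062]
force: [-0.5, -0.1, -0.2]
width: 0.48
```

Run:
```python
from h import *
plan(KN+(.06-.0188)*YT,RT,1,3)
plan(KN+(-.0188)*YT,RT,3,3)
```

```text
t 2.8 dist 0.0069 ang 0.68 w 44.2 F [-0.5 -0.1 -0.2] q [-0.16  0.39 -0.55  1.82  0.55  1.21 -0.72]
[-0.017, -0.042, 0.009, -0.002, 0.001, -0.024]
need rows>= 0.13788361560568266
t 2.8 dist 0.0617 ang 0.68 w 44.2 F [-0.5 -0.1 -0.2] q [-0.16  0.39 -0.55  1.82  0.55  1.21 -0.72]
[-0.005, -0.014, 0.136, -0.001, 0.0, -0.008]
[-0.005, -0.014, 0.136, -0.001, 0.0, -0.008]
[-0.005, -0.014, 0.136, -0.001, 0.0, -0.008]
need rows>= 1.2334143869603726
```

Call:
play_rows:
  rows:
    - [-0.01, -0.03, 0.1, 0, 0, -0.02, 0.04]
    - [0, 0, 0.1, 0, 0, 0, 0.04]
    - [0, 0, 0.05, 0, 0, 0, 0.04]
    - [0, 0, 0, 0, 0, 0, 0.04]
    - [0, 0, 0, 0, 0, 0, 0.04]

```text
clock: 3.3
position: [0.506, 0.1115, 0.1633]
ee_rot: [2.776, 0.33, 0.059]
force: [1.1, -0.0, 1.0]
width: 0.477
```

Run:
```python
from h import *
plan(KN+(-.0188)*YT,RT,1,3)
```

```text
t 3.3 dist 0.0207 ang 0.46 w 43.9 F [ 1.1 -0.   1. ] q [-0.16  0.43 -0.54  1.87  0.6   1.13 -0.76]
[-0.007, -0.032, 0.134, -0.002, 0.003, -0.016]
need rows>= 0.4145308404382633
```

Call:
play_rows:
  rows:
    - [0, -0.015, 0.06, 0, 0, -0.01, 0.04]
    - [-0.005, -0.01, 0.06, 0, 0, 0, 0.04]
    - [0, 0, 0, 0, 0, 0, 0.04]

```text
clock: 3.6
position: [0.506, 0.1093, 0.1438]
ee_rot: [2.776, 0.338, 0.059]
force: [-1.1, 0.3, -0.4]
width: 0.48
```

Run:
```python
from h import *
plan(KN+(-.0188)*YT,RT,1,3)
for n in("side","top"): 
  i=get_image(n); x,y,w,h={"side":(170,60,120,90),"top":(100,110,120,100)}[n]
  cv2.imwrite(f"pics/{n}2.png",cv2.resize(i[y:y+h,x:x+w],None,fx=5,fy=5))
```

```text
t 3.6 dist 0.0012 ang 0.14 w 44.2 F [-1.1  0.3 -0.4] q [-0.16  0.46 -0.53  1.9   0.62  1.09 -0.78]
[-0.003, -0.001, 0.007, -0.003, 0.001, -0.004]
need rows>= 0.024517116018809838
```

View pics/side2.png

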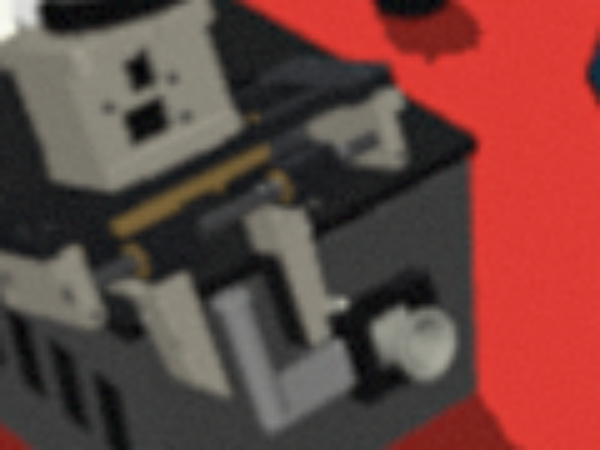

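View pics/top2.png

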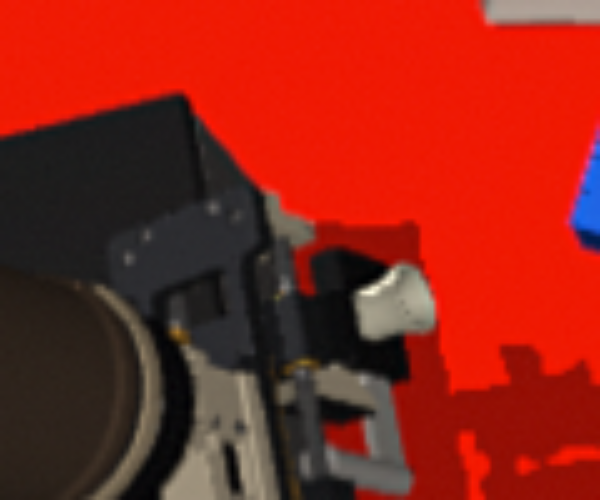

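Run:
```python
from h import *
p,r,o=cur();R=r.as_matrix()
for l,q in [("tcp",p),("grip",p-.0188*R[:,2]),("tipL",p-.022*R[:,0]),("tipR",p+.022*R[:,0]),("tipL-front",p-.022*R[:,0]+.0095*ZT),("knobtop",KN+.018*YT)]:
    print(l,((proj("side",q)[0]-[170,60]+.5)*5).round(),((proj("top",q)[0]-[100,110]+.5)*5).round())
```

```text
tcp [259. 364.] [364. 470.]
grip [246. 326.] [339. 465.]
tipL [222. 385.] [373. 519.]
tipR [296. 343.] [355. 422.]
tipL-front [233. 389.] [391. 513.]
knobtop [233. 295.] [318. 462.]
```

The predicted finger tips at (228,387) and (296,343) match the picture. The post lies between them, so I'll close.

Call:
play_rows:
  rows:
    - [0, 0, 0, 0, 0, 0, 1]
    - [0, 0, 0, 0, 0, 0, 1]
    - [0, 0, 0, 0, 0, 0, 1]
    - [0, 0, 0, 0, 0, 0, 1]
  force: 40

```text
clock: 4.1
position: [0.5065, 0.1103, 0.1455]
ee_rot: [2.776, 0.338, 0.062]
force: [-1.2, -0.1, -0.4]
width: 0.182
```

Call:
play_rows:
  rows:
    - [0, 0, 0, 0, 0, 0, 1]
    - [0, 0, 0, 0, 0, 0, 1]

```text
clock: 4.3
position: [0.5066, 0.1103, 0.1456]
ee_rot: [2.776, 0.338, 0.062]
force: [0.3, 0.4, -1.8]
width: 0.163
```

Call:
play_rows:
  rows:
    - [-0.05, 0, 0, 0, 0, 0, 1]
    - [-0.05, 0, 0, 0, 0, 0, 1]
    - [-0.05, 0, 0, 0, 0, 0, 1]

```text
clock: 4.6
position: [0.4851, 0.105, 0.1456]
ee_rot: [2.778, 0.338, 0.066]
force: [4.0, -0.2, -2.5]
width: 0.164
```

Run:
```python
from h import *
p,r,o=cur();d=p-np.array([.5066,.1103,.1456]);print(d@XT,d@YT,d@ZT,o["force"]@XT,o["width"]*92)
plan(p,RT,1,3)
```

```text
-0.022115997939396576 -4.0511861191227684e-05 -1.5558712194206508e-05 3.857078349215305 15.095647014646287
t 4.6 dist 0.0 ang 0.35 w 15.1 F [ 4.  -0.2 -2.5] q [-0.16  0.42 -0.54  1.95  0.61  1.07 -0.8 ]
[0.0, 0.0, 0.0, -0.006, -0.008, -0.006]
need rows>= 0.040183995707459626
```

Call:
play_rows:
  rows:
    - [-0.04, 0, 0, 0, 0, 0, 1]
    - [-0.03, 0, 0, 0, 0, 0, 1]
    - [-0.03, 0, 0, 0, 0, 0, 1]

```text
clock: 4.9
position: [0.4736, 0.1021, 0.1461]
ee_rot: [2.78, 0.339, 0.079]
force: [39.0, 0.8, -28.6]
width: 0.166
```

Run:
```python
from h import *
p,r,o=cur();d=p-np.array([.5066,.1103,.1456]);print(d@XT,d@YT,d@ZT,o["force"]@XT,o["width"]*92)
```

```text
-0.03403333137829831 0.00043014109316028703 0.00017148566244130407 38.045987179894 15.31416163265122
```

Call:
play_rows:
  rows:
    - [0.005, 0, 0, 0, 0, 0, 1]
    - [0.005, 0, 0, 0, 0, 0, 1]

```text
clock: 5.1
position: [0.4746, 0.1023, 0.1455]
ee_rot: [2.781, 0.339, 0.079]
force: [-1.9, -0.1, -1.4]
width: 0.162
```

Run:
```python
from h import *
p,r,o=cur();d=p-np.array([.5066,.1103,.1456]);print(d@XT,d@YT,d@ZT,o["force"]@XT,o["force"],o["width"]*92)
```

```text
-0.033006007007694606 -7.941673160365128e-05 -3.783410770052809e-05 -1.8666807093025892 [-1.90799475 -0.06349801 -1.35582001] 14.904663684607426
```

Call:
play_rows:
  rows:
    - [-0.015, 0, 0, 0, 0, 0, 1]
    - [-0.01, 0, 0, 0, 0, 0, 1]

```text
clock: 5.3
position: [0.4743, 0.1023, 0.1458]
ee_rot: [2.783, 0.339, 0.088]
force: [13.6, 0.9, -13.6]
width: 0.163
```

Call:
play_rows:
  rows:
    - [0, 0, 0, 0, 0, 0, 1]
    - [0, 0, 0, 0, 0, 0, 0.2]
    - [0, 0, 0, 0, 0, 0, 0.2]
    - [0, 0, 0, 0, 0, 0, 0.2]

```text
clock: 5.7
position: [0.4731, 0.102, 0.1459]
ee_rot: [2.782, 0.34, 0.087]
force: [0.4, -0.2, 0.2]
width: 0.373
```

Call:
play_rows:
  rows:
    - [0, 0, -0.15, 0, 0, 0, 0.2]
    - [0, 0, -0.25, 0, 0, 0, 0.1]
    - [0, 0, -0.3, 0, 0, 0, 0.1]
    - [0, 0, -0.1, 0, 0, 0, 0]

```text
clock: 6.1
position: [0.4575, 0.1397, 0.2607]
ee_rot: [2.779, 0.34, 0.074]
force: [-0.2, 0.6, 0.1]
width: 0.483
```

```bash
cat >> h.py <<'E'
yr=np.radians(71.77);DR=np.array([np.cos(yr),np.sin(yr),0]);TIP=np.array([.5587,-.2215,.055]);HC=TIP-.181*DR
def Rrod(yaw,pitchdown=0):
    """tool frame gripping a rod pointing yaw(deg), pitched down; tool x ~ to the right of the rod (level)"""
    y,p=np.radians(yaw),np.radians(pitchdown)
    d=np.array([np.cos(p)*np.cos(y),np.cos(p)*np.sin(y),-np.sin(p)]);x=np.array([np.sin(y),-np.cos(y),0])
    z=np.cross(x,-d) ; z=z if z[2]<0 else -z
    return np.stack([x,np.cross(z,x),z],1)
E
python3 - <<'E'
from h import *
print(HC,Rrod(104,20)-RT)
for n in("side","top"): 
  i=get_image(n); x,y,w,h={"side":(170,60,120,90),"top":(100,110,120,100)}[n]
  cv2.imwrite(f"pics/{n}3.png",cv2.resize(i[y:y+h,x:x+w],None,fx=5,fy=5))
plan(HC+[0,0,.15],Rrod(71.8),10)
E
```

```text
[ 0.50207736 -0.39341532  0.055     ] [[ 0.00000000e+00  8.32667268e-17  1.38777878e-17]
 [ 5.55111512e-17 -1.11022302e-16  0.00000000e+00]
 [ 0.00000000e+00  0.00000000e+00 -1.11022302e-16]]
t 6.2 dist 0.537 ang 37.6 w 45.6 F [-0.1  0.7  0.2] q [-0.17  0.28 -0.6   1.82  0.48  1.29 -0.71]
[-0.06, 0.32, 0.15, 0.07, -0.02, 0.11]
[-0.04, 0.33, 0.14, 0.07, -0.02, 0.11]
[-0.02, 0.33, 0.13, 0.07, -0.02, 0.11]
[0.0, 0.34, 0.12, 0.07, -0.02, 0.11]
[0.02, 0.34, 0.11, 0.07, -0.02, 0.11]
[0.04, 0.34, 0.1, 0.07, -0.02, 0.11]
[0.06, 0.34, 0.09, 0.07, -0.02, 0.11]
[0.08, 0.34, 0.07, 0.07, -0.02, 0.11]
[0.1, 0.34, 0.06, 0.07, -0.02, 0.11]
[0.12, 0.33, 0.05, 0.07, -0.02, 0.11]
need rows>= 10.739733725596036
```

View pics/side3.png

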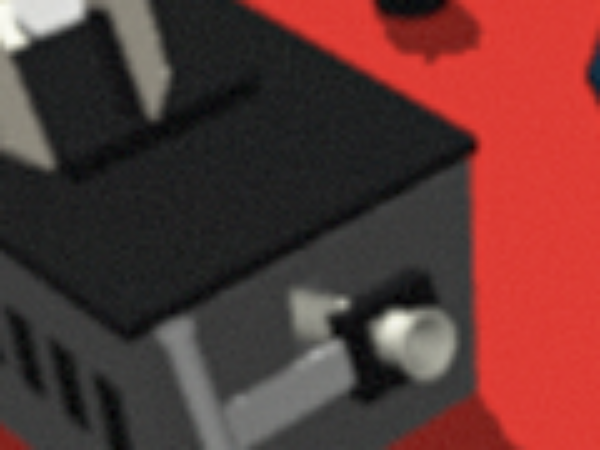

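View pics/top3.png

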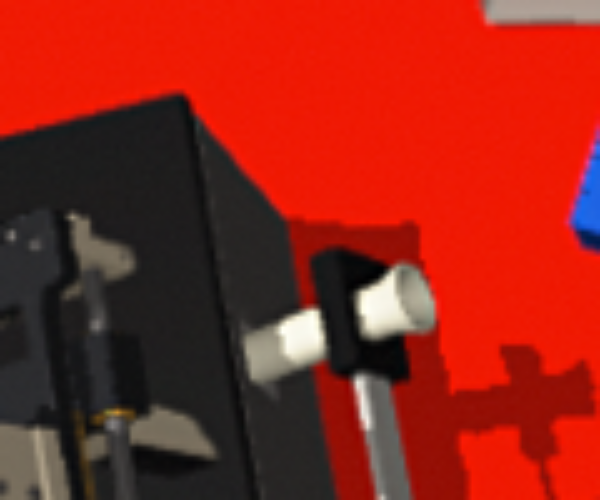

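Both views show the gate plate drawn well out, and the knob stayed where I left it: side crop (180,330), which was (233,295) before. Next is the rod.

Call:
play_rows:
  rows:
    - [-0.06, 0.25, 0.08, 0.07, -0.02, 0.1, 0]
    - [-0.04, 0.3, 0.13, 0.07, -0.02, 0.11, 0]
    - [-0.02, 0.3, 0.12, 0.07, -0.02, 0.11, 0]
    - [0, 0.3, 0.11, 0.07, -0.02, 0.11, 0]
    - [0.02, 0.3, 0.1, 0.07, -0.02, 0.11, 0]

```text
clock: 6.7
position: [0.4734, -0.092, 0.2344]
ee_rot: [2.986, -0.034, 0.04]
force: [0.6, 0.4, -0.1]
width: 0.501
```

Run:
```python
from h import *
plan(HC+[0,0,.12],Rrod(71.8),6)
```

```text
t 6.7 dist 0.3086 ang 19.13 w 46.0 F [ 0.6  0.4 -0.1] q [ 0.31  0.21 -0.41  1.91  0.28  1.04 -0.26]
[0.04, 0.32, 0.12, 0.05, -0.02, 0.1]
[0.05, 0.32, 0.11, 0.05, -0.02, 0.1]
[0.07, 0.32, 0.1, 0.05, -0.02, 0.1]
[0.09, 0.32, 0.09, 0.05, -0.02, 0.1]
[0.1, 0.32, 0.08, 0.05, -0.02, 0.1]
[0.12, 0.31, 0.07, 0.05, -0.02, 0.1]
need rows>= 6.171631331022363
```

Call:
play_rows:
  rows:
    - [0.04, 0.31, 0.12, 0.05, -0.02, 0.1, 0]
    - [0.05, 0.31, 0.11, 0.05, -0.02, 0.1, 0]
    - [0.07, 0.31, 0.1, 0.05, -0.02, 0.1, 0]
    - [0.09, 0.31, 0.09, 0.05, -0.02, 0.1, 0]
    - [0.1, 0.2, 0.05, 0.03, -0.01, 0.06, 0]

```text
clock: 7.2
position: [0.4914, -0.324, 0.1831]
ee_rot: [3.081, -0.422, -0.011]
force: [1.1, -0.2, -0.4]
width: 0.5
```

Call:
play_rows:
  rows:
    - [0, 0, 0, 0, 0, 0, 0]

```text
clock: 7.3
position: [0.4887, -0.3302, 0.1803]
ee_rot: [3.078, -0.437, -0.018]
force: [-0.6, -0.9, -0.5]
width: 0.503
```

Run:
```python
from h import *
plan(HC+[0,0,.06],Rrod(71.8),2,3)
```

```text
t 7.3 dist 0.0918 ang 2.86 w 46.3 F [-0.6 -0.9 -0.5] q [ 0.66  0.43 -0.24  1.71  0.16  1.02  0.07]
[0.103, 0.182, 0.223, 0.034, 0.006, 0.036]
[0.105, 0.184, 0.22, 0.034, 0.006, 0.036]
need rows>= 1.8367888180300291
```

Call:
play_rows:
  rows:
    - [0.1, 0.18, 0.15, 0.035, 0, 0.035, 0]
    - [0.08, 0.15, 0.1, 0.03, 0, 0.03, 0]
    - [0, 0, 0, 0, 0, 0, 0]
    - [0, 0, 0, 0, 0, 0, 0]

```text
clock: 7.7
position: [0.4962, -0.3865, 0.1374]
ee_rot: [-3.099, 0.496, 0.023]
force: [-0.9, 0.4, 0.2]
width: 0.501
```

Run:
```python
from h import *
plan(HC+[0,0,-.0188],Rrod(71.8),3,3)
for n in("side","top"): 
  i=get_image(n); x,y,w,h={"side":(270,220,130,150),"top":(300,150,150,120)}[n]
  cv2.imwrite(f"pics/{n}4.png",cv2.resize(i[y:y+h,x:x+w],None,fx=4,fy=4))
```

```text
t 7.7 dist 0.1016 ang 0.85 w 46.1 F [-0.9  0.4  0.2] q [ 0.73  0.54 -0.23  1.64  0.14  0.99  0.13]
[0.021, 0.011, 0.225, -0.001, 0.01, -0.0]
[0.019, 0.011, 0.225, -0.001, 0.01, -0.0]
[0.018, 0.011, 0.225, -0.001, 0.01, -0.0]
need rows>= 2.0324133349068125
```

View pics/side4.png

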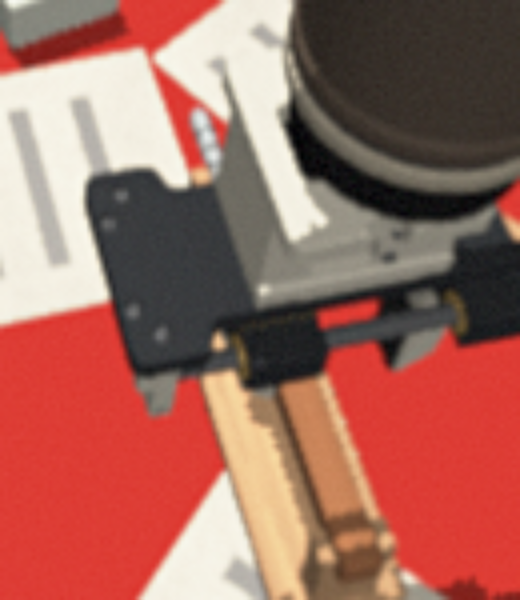

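View pics/top4.png

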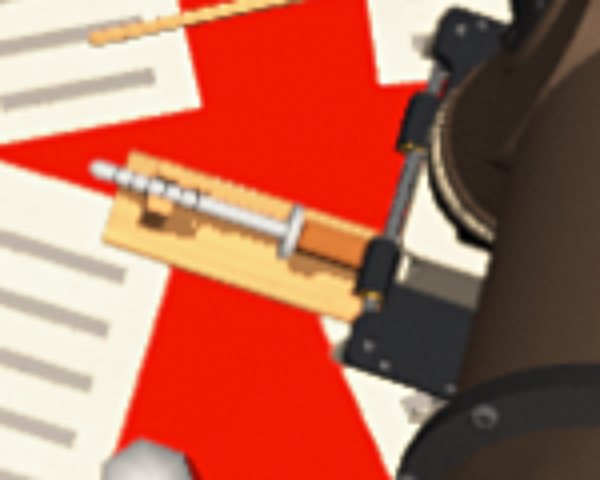

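The side picture shows the gripper over the handle, square to the rod, with the rod undisturbed. The rod tip is at crop (203,120).

Call:
play_rows:
  rows:
    - [0.03, 0.02, 0.15, 0, 0.02, 0, 0]
    - [0.02, 0.01, 0.15, 0, 0.01, 0, 0]
    - [0, 0, 0.1, 0, 0, 0, 0]
    - [0, 0, 0, 0, 0, 0, 0]
    - [0, 0, 0, 0, 0, 0, 0]

```text
clock: 8.3
position: [0.5054, -0.3867, 0.081]
ee_rot: [3.104, -0.481, 0.011]
force: [-0.2, -0.5, 0.5]
width: 0.499
```

Run:
```python
from h import *
plan(HC+[0,0,-.0188],Rrod(71.8),1,3)
```

```text
t 8.3 dist 0.0454 ang 0.7 w 45.9 F [-0.2 -0.5  0.5] q [ 0.72  0.61 -0.22  1.69  0.16  0.86  0.12]
[-0.01, 0.05, 0.298, -0.001, -0.014, 0.02]
need rows>= 0.9082600385834524
```

Call:
play_rows:
  rows:
    - [-0.01, 0.03, 0.12, 0, -0.01, 0.01, 0]
    - [0, 0.02, 0.1, 0, 0, 0.01, 0]
    - [0, 0, 0.05, 0, 0, 0, 0]
    - [0, 0, 0, 0, 0, 0, 0]
    - [0, 0, 0, 0, 0, 0, 0]

```text
clock: 8.8
position: [0.5031, -0.3935, 0.0402]
ee_rot: [3.101, -0.496, 0.008]
force: [0.4, 0.6, 0.7]
width: 0.499
```

Run:
```python
from h import *
plan(HC+[0,0,-.0188],Rrod(71.8),1,3)
```

```text
t 8.8 dist 0.0041 ang 0.29 w 45.9 F [0.4 0.6 0.7] q [ 0.72  0.66 -0.21  1.71  0.18  0.79  0.11]
[-0.007, 0.002, 0.026, 0.001, -0.01, 0.001]
need rows>= 0.0820186080328088
```

Call:
play_rows:
  rows:
    - [-0.005, 0, 0.025, 0, -0.01, 0, 0]
    - [0, 0, 0, 0, 0, 0, 1]
    - [0, 0, 0, 0, 0, 0, 1]
    - [0, 0, 0, 0, 0, 0, 1]
    - [0, 0, 0, 0, 0, 0, 1]
  force: 50

```text
clock: 9.3
position: [0.5032, -0.3936, 0.0374]
ee_rot: [3.101, -0.496, 0.002]
force: [-0.4, 0.2, -0.9]
width: 0.201
```

Call:
play_rows:
  rows:
    - [0, 0, 0, 0, 0, 0, 1]
    - [0, 0, 0, 0, 0, 0, 1]

```text
clock: 9.5
position: [0.5031, -0.3936, 0.0375]
ee_rot: [3.101, -0.496, 0.002]
force: [0.8, 0.2, -0.7]
width: 0.191
```

Call:
play_rows:
  rows:
    - [0, 0, -0.05, 0, 0, 0, 1]
    - [0, 0, -0.12, 0, 0, 0, 1]
    - [0, 0, -0.2, 0, 0, 0, 1]
    - [0, 0, -0.2, 0, 0, 0, 1]
    - [0, 0, -0.1, 0, 0, 0, 1]

```text
clock: 10.0
position: [0.501, -0.3921, 0.1399]
ee_rot: [-3.1, 0.495, 0.007]
force: [-0.1, -0.8, -0.8]
width: 0.19
```

Call:
play_rows:
  rows:
    - [0, 0, 0, 0, 0, 0, 1]
    - [0, 0, 0, 0, 0, 0, 1]

```text
clock: 10.2
position: [0.5022, -0.3929, 0.1429]
ee_rot: [3.102, -0.495, -0.0]
force: [-0.4, -0.1, -1.7]
width: 0.191
```

Run:
```python
from h import *
for n in("side","top"): 
  i=get_image(n);cv2.imwrite(f"pics/{n}5.png",i); x,y,w,h={"side":(250,160,150,150),"top":(270,130,180,120)}[n]
  cv2.imwrite(f"pics/{n}5c.png",cv2.resize(i[y:y+h,x:x+w],None,fx=4,fy=4,interpolation=2))
p,r,o=cur();R=r.as_matrix();print(p,R,o["force"],o["width"]*92)
for d in(.061,.181): 
    q=p-.0188*R[:,2]-d*R[:,1]
    print(q,(proj("side",q)[0]-[250,160]+.5)*4,(proj("top",q)[0]-[270,130]+.5)*4)
```

```text
[ 0.50196252 -0.39268186  0.14220413] [[ 9.50316953e-01 -3.11281736e-01 -1.17012899e-03]
 [-3.11281466e-01 -9.50317673e-01  4.10496059e-04]
 [-1.23977419e-03 -2.58618952e-05 -9.99999231e-01]] [-0.37434831  1.24977997 -1.28838721] 17.814976331496435
[ 0.52097271 -0.3347202   0.16100569] [382.51737684 441.9810065 ] [442.59885132 272.65482095]
[ 0.55832652 -0.22068207  0.16100879] [295.90664204 220.11171826] [227.19432134 201.22856556]
```

View pics/side5c.png

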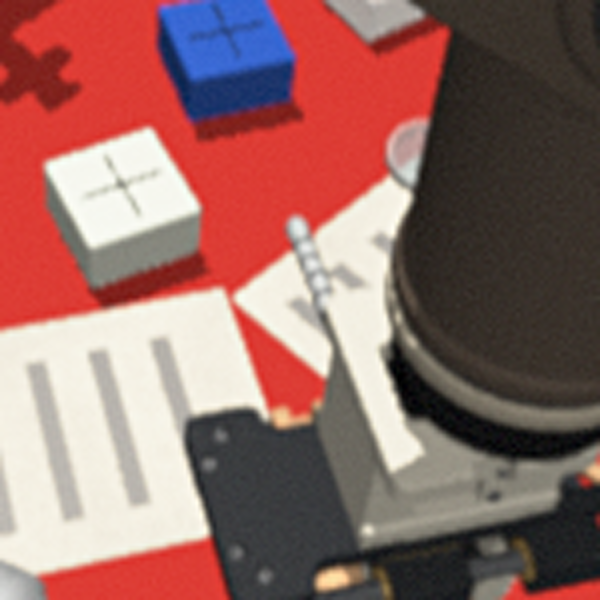

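View pics/top5c.png

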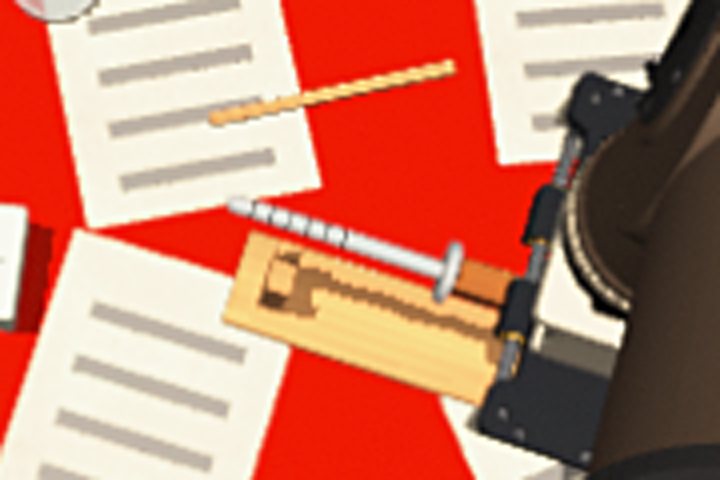

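The rod is held level. The tip is at side crop (296,222), where (296,220) was predicted, and top crop (233,204) against (227,201), so the rod sits about 2.5 mm further back in the grip than nominal. Now I'll bring it in line with the tube.

```bash
cat >> h.py <<'E'
L=.1785
def tubeTCP(gap,dx=0,dy=0): # tip 'gap' outside the mouth
    return M+ZT*(L+gap)+XT*dx+YT*dy-.0188*YT
E
python3 - <<'E'
from h import *
f=lambda x0,y0,s:(lambda u,v:((u+.5)/s-.5+x0,(v+.5)/s-.5+y0))
print(tri(f(250,160,4)(296,219),f(270,130,4)(229,203)))
plan(tubeTCP(.06),RT,7)
E
```

```text
(array([ 0.55696195, -0.22187292,  0.16331915]), np.float64(0.0010203241118903218))
t 10.3 dist 0.3031 ang 37.72 w 17.8 F [-0.4  1.2 -1.3] q [ 0.73  0.54 -0.23  1.62  0.14  0.99  0.14]
[0.05, -0.28, -0.05, -0.1, 0.03, -0.16]
[0.07, -0.27, -0.07, -0.1, 0.03, -0.16]
[0.09, -0.26, -0.08, -0.1, 0.03, -0.16]
[0.11, -0.25, -0.09, -0.1, 0.03, -0.16]
[0.14, -0.23, -0.1, -0.1, 0.03, -0.16]
[0.15, -0.22, -0.11, -0.1, 0.03, -0.16]
[0.17, -0.2, -0.12, -0.1, 0.03, -0.16]
need rows>= 6.061887687608253
```

Call:
play_rows:
  rows:
    - [0.05, -0.2, -0.06, -0.08, 0.02, -0.12, 1]
    - [0.06, -0.25, -0.07, -0.1, 0.03, -0.16, 1]
    - [0.09, -0.25, -0.08, -0.1, 0.03, -0.16, 1]
    - [0.11, -0.25, -0.09, -0.1, 0.03, -0.16, 1]
    - [0.14, -0.2, -0.1, -0.1, 0.03, -0.16, 1]

```text
clock: 10.8
position: [0.5928, -0.2327, 0.1788]
ee_rot: [2.887, 0.089, 0.024]
force: [1.2, -0.5, -1.7]
width: 0.193
```

Run:
```python
from h import *
plan(tubeTCP(.05),RT,3)
```

```text
t 10.8 dist 0.1225 ang 11.72 w 17.8 F [ 1.2 -0.5 -1.7] q [ 0.32  0.46 -0.25  1.69  0.43  0.99 -0.08]
[0.12, -0.23, -0.09, -0.06, 0.03, -0.12]
[0.13, -0.22, -0.1, -0.06, 0.03, -0.12]
[0.15, -0.2, -0.1, -0.06, 0.03, -0.12]
need rows>= 2.4503708270951265
```

Call:
play_rows:
  rows:
    - [0.12, -0.18, -0.09, -0.06, 0.03, -0.12, 1]
    - [0.12, -0.16, -0.09, -0.05, 0.02, -0.1, 1]
    - [0.1, -0.1, -0.06, -0.02, 0.02, -0.06, 1]
    - [0, 0, 0, 0, 0, 0, 1]
    - [0, 0, 0, 0, 0, 0, 1]

```text
clock: 11.3
position: [0.6374, -0.1379, 0.1903]
ee_rot: [2.807, 0.328, 0.047]
force: [-0.6, -1.1, -1.7]
width: 0.192
```

Run:
```python
from h import *
plan(tubeTCP(.03),RT,1,3)
```

```text
t 11.3 dist 0.0357 ang 1.98 w 17.7 F [-0.6 -1.1 -1.7] q [ 0.15  0.48 -0.28  1.65  0.52  1.04 -0.14]
[0.039, -0.227, -0.059, -0.064, 0.015, -0.02]
need rows>= 0.7135020823793227
```

Call:
play_rows:
  rows:
    - [0.02, -0.1, -0.03, -0.04, 0.01, -0.02, 1]
    - [0.015, -0.08, -0.02, -0.02, 0, 0, 1]
    - [0, 0, 0, 0, 0, 0, 1]
    - [0, 0, 0, 0, 0, 0, 1]

```text
clock: 11.7
position: [0.6328, -0.1151, 0.1853]
ee_rot: [2.775, 0.33, 0.046]
force: [0.3, -1.0, -0.9]
width: 0.191
```

```bash
cat > look.py <<'E'
from h import *
import sys
k=sys.argv[1]
for n in("side","top"): 
  i=get_image(n);cv2.imwrite(f"pics/{n}{k}.png",i); x,y,w,h={"side":(210,80,120,90),"top":(140,130,120,90)}[n]
  cv2.imwrite(f"pics/{n}{k}c.png",cv2.resize(i[y:y+h,x:x+w],None,fx=6,fy=6,interpolation=2))
p,r,o=cur();R=r.as_matrix();q=p-.0188*R[:,2]-L*R[:,1]
e=q-M;print("tip in tube (x,y,z mm)",np.round([e@XT*1e3,e@YT*1e3,e@ZT*1e3],1),"F",o["force"].round(1),"w",o["width"]*92)
print("pred tip px",(proj("side",q)[0]-[210,80]+.5)*6,(proj("top",q)[0]-[140,130]+.5)*6)
E
python3 look.py 6; python3 -c "
from h import *
plan(tubeTCP(.03),RT,1,3)"
```

```text
tip in tube (x,y,z mm) [-3.8 -6.4 40.4] F [-0.3 -0.6 -1. ] w 17.669689270402642
pred tip px [337.50076316 329.04606267] [362.96430306 218.4601611 ]
t 11.8 dist 0.0133 ang 0.72 w 17.7 F [-0.3 -0.6 -1. ] q [ 0.09  0.48 -0.27  1.68  0.55  1.05 -0.21]
[0.033, -0.069, -0.044, -0.002, 0.022, -0.012]
need rows>= 0.266200878568256
```

View pics/side6c.png

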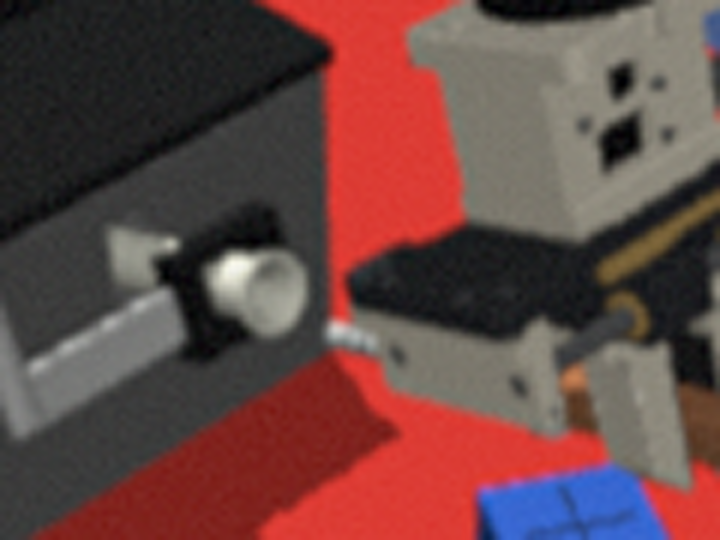

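View pics/top6c.png

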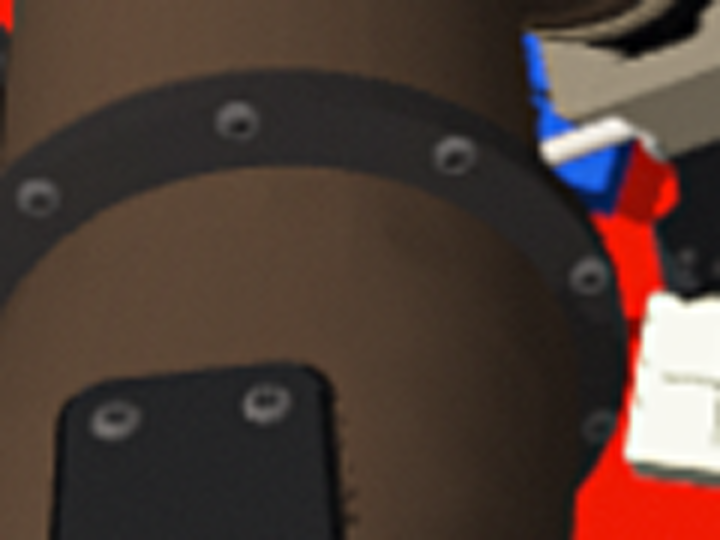

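Call:
play_rows:
  rows:
    - [0.025, -0.02, -0.035, 0, 0.02, -0.01, 1]
    - [0, 0, 0, 0, 0, 0, 1]
    - [0, 0, 0, 0, 0, 0, 1]

```text
clock: 12.1
position: [0.6357, -0.1122, 0.19]
ee_rot: [2.775, 0.335, 0.059]
force: [-0.2, -0.4, -0.8]
width: 0.19
```

```bash
python3 look.py 7; python3 -c "
from h import *
plan(tubeTCP(.02),RT,1,3)"
```

```text
tip in tube (x,y,z mm) [-0.8 -1.4 39.5] F [ 0.7 -0.1 -1.7] w 17.84276898824507
pred tip px [338.20077087 313.42827467] [352.46202936 209.00465558]
t 12.2 dist 0.0196 ang 0.23 w 17.8 F [ 0.7 -0.1 -1.7] q [ 0.09  0.48 -0.28  1.68  0.55  1.05 -0.21]
[0.01, -0.13, -0.01, -0.002, 0.002, -0.008]
need rows>= 0.3927382854681311
```

View pics/side7c.png

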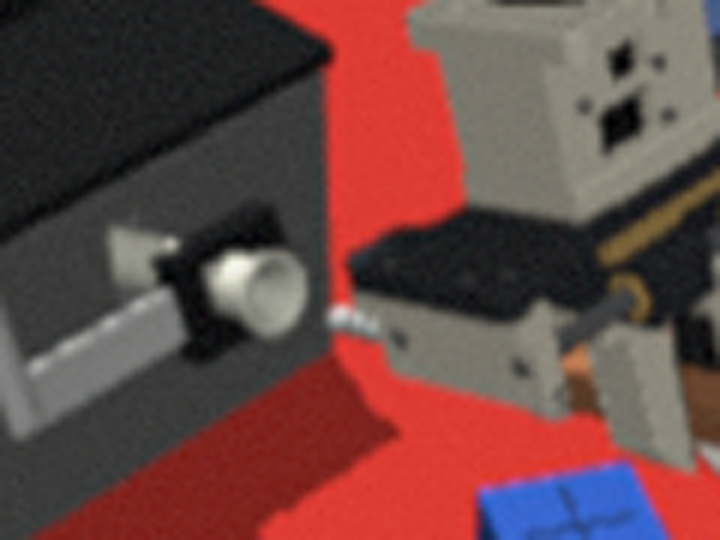

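Call:
play_rows:
  rows:
    - [0.006, -0.1, -0.01, 0, 0, -0.01, 1]
    - [0.004, -0.1, -0.01, 0, 0, 0, 1]
    - [0, 0, 0, 0, 0, 0, 1]
    - [0, 0, 0, 0, 0, 0, 1]

```text
clock: 12.6
position: [0.6295, -0.0793, 0.1815]
ee_rot: [2.775, 0.345, 0.058]
force: [0.3, -0.5, -0.3]
width: 0.19
```

```bash
python3 look.py 8; python3 -c "
from h import *
print((proj('side',M)[0]-[210,80]+.5)*6)
plan(tubeTCP(.0),RT,1,3)"
```

```text
tip in tube (x,y,z mm) [-0.2  2.2  5.8] F [-1.5 -0.1 -1. ] w 17.103391111349644
pred tip px [281.90340763 291.4057378 ] [269.54182733 234.38551781]
[274.62022482 293.94714496]
t 12.7 dist 0.0061 ang 0.19 w 17.1 F [-1.5 -0.1 -1. ] q [ 0.04  0.48 -0.28  1.7   0.56  1.05 -0.27]
[-0.001, -0.039, 0.012, -0.004, 0.001, 0.005]
need rows>= 0.12147673155535069
```

View pics/side8c.png

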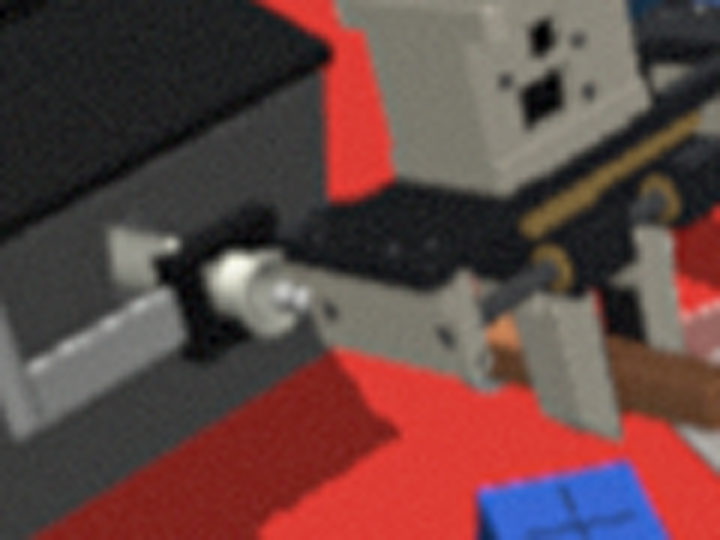

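The side view shows the tip at (280,290), entering the mouth, whose centre is at (275,293). I'll push in gently.

Call:
play_rows:
  rows:
    - [0, -0.05, 0.01, 0, 0, 0, 1]
    - [0, -0.05, 0, 0, 0, 0, 1]
    - [0, -0.05, 0, 0, 0, 0, 1]
    - [0, 0, 0, 0, 0, 0, 1]

```text
clock: 13.1
position: [0.624, -0.0587, 0.1718]
ee_rot: [2.775, 0.342, 0.058]
force: [-0.7, -0.1, -1.4]
width: 0.194
```

```bash
cat > st.py <<'E'
from h import *
p,r,o=cur();R=r.as_matrix();q=p-.0188*R[:,2]-L*R[:,1];e=q-M
F=o["force"]
print("tip in tube",np.round([e@XT*1e3,e@YT*1e3,e@ZT*1e3],1),"F x,y,z tube",np.round([F@XT,F@YT,F@ZT],1),"w",o["width"]*92,"rot err",np.degrees((r.inv()*Ro.from_matrix(RT)).as_rotvec()).round(2),"torque",o["ft_torque"].round(2),"t",o["clock"])
E
python3 st.py
```

```text
tip in tube [ -0.2   0.3 -17.8] F x,y,z tube [-0.7 -1.3 -0.6] w 17.808870555514154 rot err [-0.09  0.05  0.07] torque [ 0.39 -0.02  0.03] t 13.1
```

Free so far, at 18 mm in. Next is past the gate.

Call:
play_rows:
  rows:
    - [0, -0.05, 0, 0, 0, 0, 1]
    - [0, -0.05, 0, 0, 0, 0, 1]
    - [0, -0.05, 0, 0, 0, 0, 1]
    - [0, 0, 0, 0, 0, 0, 1]

```text
clock: 13.5
position: [0.6184, -0.0361, 0.1633]
ee_rot: [2.775, 0.343, 0.058]
force: [0.4, 0.3, -1.3]
width: 0.193
```

```bash
python3 st.py
```

```text
tip in tube [ -0.3   0.4 -42.7] F x,y,z tube [ 0.4 -1.1 -0.7] w 17.764674244706217 rot err [-0.1   0.04  0.09] torque [ 0.47 -0.03  0.05] t 13.5
```

Call:
play_rows:
  rows:
    - [0, -0.05, 0, 0, 0, 0, 1]
    - [0, -0.06, 0, 0, 0, 0, 1]
    - [0, -0.06, 0, 0, 0, 0, 1]
    - [0, -0.06, 0, 0, 0, 0, 1]
    - [0, 0, 0, 0, 0, 0, 1]

```text
clock: 14.0
position: [0.6098, -0.0015, 0.1505]
ee_rot: [2.775, 0.343, 0.059]
force: [-0.3, 0.1, 0.0]
width: 0.19
```

```bash
python3 st.py
```

```text
tip in tube [ -0.3   0.5 -80.5] F x,y,z tube [-0.3  0.1 -0.1] w 17.481631295942687 rot err [-0.11  0.03  0.1 ] torque [ 0.4  -0.01  0.01] t 14.0
```

Call:
play_rows:
  rows:
    - [0, -0.05, 0, 0, 0, 0, 1]
    - [0, -0.06, 0, 0, 0, 0, 1]
    - [0, -0.05, 0, 0, 0, 0, 1]
    - [0, -0.03, 0, 0, 0, 0, 1]

```text
clock: 14.4
position: [0.603, 0.0259, 0.1402]
ee_rot: [2.775, 0.342, 0.059]
force: [0.8, 0.2, -1.1]
width: 0.189
```

```bash
python3 st.py
```

```text
tip in tube [-1.000e-01  4.000e-01 -1.106e+02] F x,y,z tube [ 0.8 -1.  -0.4] w 17.381536554570665 rot err [-0.08  0.03  0.04] torque [ 0.38 -0.05  0.01] t 14.4
```

Call:
play_rows:
  rows:
    - [0, -0.03, 0, 0, 0, 0, 1]
    - [0, -0.025, 0, 0, 0, 0, 1]

```text
clock: 14.6
position: [0.6016, 0.0312, 0.1381]
ee_rot: [2.771, 0.339, 0.059]
force: [2.1, -14.1, 8.9]
width: 0.192
```

```bash
python3 st.py
```

```text
tip in tube [ 1.000e-01 -5.000e-01 -1.165e+02] F x,y,z tube [-1.4  3.5 16.4] w 17.658471645215425 rot err [ 0.19  0.07 -0.05] torque [-3.02 -0.66 -0.02] t 14.6
```

Call:
play_rows:
  rows:
    - [0, -0.02, 0, 0, 0, 0, 1]
    - [0, -0.015, 0, 0, 0, 0, 1]

```text
clock: 14.8
position: [0.6016, 0.0309, 0.1381]
ee_rot: [2.764, 0.331, 0.06]
force: [-0.4, -3.9, 2.4]
width: 0.193
```

```bash
python3 st.py; python3 look.py 9; python3 st.py
```

```text
tip in tube [   0.9   -1.9 -116.3] F x,y,z tube [-1.3  1.   4.2] w 17.785361092476542 rot err [ 0.61  0.13 -0.32] torque [-0.44  0.05 -0.03] t 14.8
tip in tube (x,y,z mm) [   0.9   -2.  -116.4] F [ 0.9 -5.2  3.7] w 17.932554739143804
pred tip px [108.93347779 257.07686881] [ 10.74220217 332.72864989]
tip in tube [   0.9   -2.  -116.4] F x,y,z tube [-0.4  1.7  6.2] w 17.932554739143804 rot err [ 0.61  0.13 -0.31] torque [-0.87 -0.16  0.05] t 14.9
```

View pics/side9c.png

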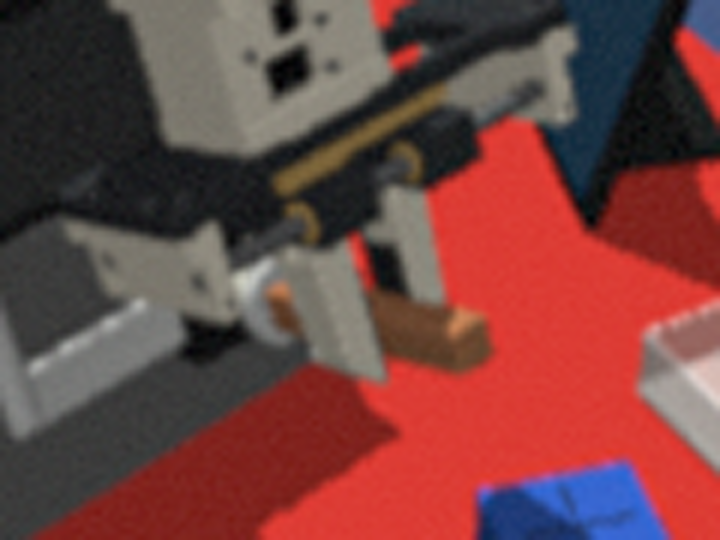

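View pics/top9c.png

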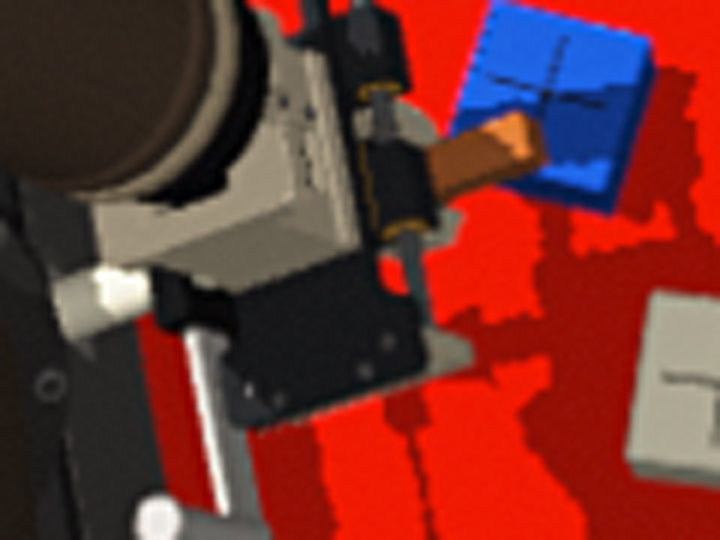

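The side view shows the collar at (268,300), against the mouth rim, with contact at the expected depth. One firmer push will confirm it is seated.

Call:
play_rows:
  rows:
    - [-0.006, -0.03, -0.01, 0.02, 0, -0.01, 1]

```text
clock: 15.0
position: [0.601, 0.0312, 0.1388]
ee_rot: [2.768, 0.334, 0.058]
force: [8.4, -15.0, -1.9]
width: 0.192
```

```bash
python3 st.py
```

```text
tip in tube [   0.    -0.3 -116.4] F x,y,z tube [ 4.5 -7.4 14.9] w 17.652163068567134 rot err [ 0.34  0.15 -0.21] torque [-2.63 -1.83  0.24] t 15.0
```

Call:
play_rows:
  rows:
    - [0, -0.03, 0, 0, 0, 0, 1]

```text
clock: 15.1
position: [0.601, 0.031, 0.1385]
ee_rot: [2.764, 0.328, 0.059]
force: [1.3, -11.9, 8.1]
width: 0.196
```

```bash
python3 st.py; python3 look.py 10
python3 - <<'E'
import cv2
i=cv2.imread('pics/side10.png')[105:150,225:300];cv2.imwrite('pics/z10.png',cv2.resize(i,None,fx=10,fy=10,interpolation=2))
E
```

```text
tip in tube [   0.8   -1.6 -116.4] F x,y,z tube [-1.6  3.6 13.9] w 18.028415908153832 rot err [ 0.64  0.19 -0.44] torque [-1.98 -0.23  0.07] t 15.1
tip in tube (x,y,z mm) [   0.7   -1.6 -116.5] F [  1.4 -10.2   6.4] w 17.81128921021008
pred tip px [108.08860491 256.38203736] [  9.95743437 333.18910874]
```

View pics/z10.png

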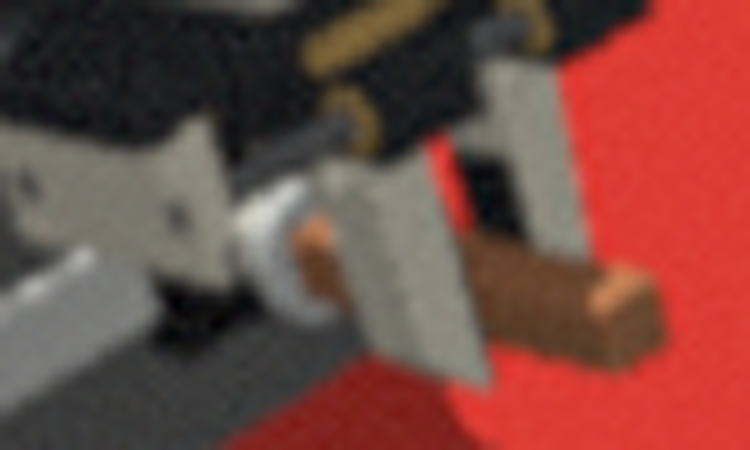

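The collar sits flush on the rim and depth stayed at -116.4 mm under 14–16 N, so it is seated. Drawing it out.

Call:
play_rows:
  rows:
    - [-0.004, 0.03, -0.01, 0.02, 0, -0.01, 1]
    - [0, 0.06, 0, 0, 0, 0, 1]
    - [0, 0.06, 0, 0, 0, 0, 1]
    - [0, 0.06, 0, 0, 0, 0, 1]

```text
clock: 15.6
position: [0.6077, 0.0015, 0.1515]
ee_rot: [2.773, 0.337, 0.056]
force: [0.6, 0.4, -1.1]
width: 0.192
```

```bash
python3 st.py
```

```text
tip in tube [ -0.9   2.1 -83.4] F x,y,z tube [ 0.7 -1.  -0.6] w 17.619448004313718 rot err [ 0.05  0.18 -0.11] torque [ 0.45 -0.03  0.03] t 15.6
```

Call:
play_rows:
  rows:
    - [0.005, 0.08, 0.01, 0, 0, 0, 1]
    - [0, 0.09, 0, 0, 0, 0, 1]
    - [0, 0.09, 0, 0, 0, 0, 1]
    - [0, 0.09, 0, 0, 0, 0, 1]
    - [0, 0.08, 0, 0, 0, 0, 1]

```text
clock: 16.1
position: [0.6242, -0.0631, 0.1738]
ee_rot: [2.773, 0.337, 0.056]
force: [0.3, -1.0, -1.8]
width: 0.191
```

```bash
python3 st.py
```

```text
tip in tube [ -0.5   0.3 -13.1] F x,y,z tube [ 0.  -2.1  0.3] w 17.604625040934092 rot err [ 0.04  0.2  -0.11] torque [ 0.44 -0.04 -0.02] t 16.1
```

Call:
play_rows:
  rows:
    - [0, 0.1, 0, 0, 0, 0, 1]
    - [0, 0.12, 0, 0, 0, 0, 1]
    - [0, 0.15, 0, 0, 0, 0, 1]
    - [0, 0.15, 0, 0, 0, 0, 1]
    - [0, 0.08, 0, 0, 0, 0, 1]

```text
clock: 16.6
position: [0.6454, -0.1518, 0.2071]
ee_rot: [2.773, 0.336, 0.056]
force: [0.3, 0.1, -0.9]
width: 0.193
```

```bash
python3 st.py
cat >> h.py <<'E'
RR=Rrod(112,0); DD=-RR[:,1]
BT=np.array([.555,-.074,.04])
def readTCP(h): return BT+[0,0,h]-L*DD+.0188*RR[:,2]
E
python3 - <<'E'
from h import *
print(DD,readTCP(.037))
plan(readTCP(.09),RR,4)
E
```

```text
tip in tube [-1.3  0.3 83.9] F x,y,z tube [ 0.3 -0.9 -0.3] w 17.74491734080484 rot err [ 0.06  0.21 -0.14] torque [ 0.37 -0.03 -0.02] t 16.6
[-0.37460659  0.92718385 -0.        ] [ 0.62186728 -0.23950232  0.0582    ]
t 16.6 dist 0.1321 ang 21.65 w 17.7 F [ 0.3  0.1 -0.9] q [ 0.14  0.48 -0.27  1.63  0.54  1.07 -0.12]
[-0.07, 0.07, 0.2, 0.17, 0.01, -0.07]
[-0.08, 0.08, 0.19, 0.17, 0.01, -0.07]
[-0.08, 0.1, 0.18, 0.17, 0.01, -0.07]
[-0.09, 0.11, 0.17, 0.17, 0.01, -0.07]
need rows>= 2.641248879029248
```

Call:
play_rows:
  rows:
    - [-0.05, 0.07, 0.14, 0.13, 0.01, -0.05, 1]
    - [-0.06, 0.08, 0.15, 0.14, 0.01, -0.06, 1]
    - [-0.06, 0.08, 0.15, 0.14, 0.01, -0.06, 1]
    - [-0.06, 0.08, 0.13, 0.13, 0.01, -0.06, 1]
    - [0, 0, 0, 0, 0, 0, 1]

```text
clock: 17.1
position: [0.6318, -0.2287, 0.1354]
ee_rot: [3.021, 0.555, 0.019]
force: [-0.4, -1.5, -1.1]
width: 0.195
```

Call:
play_rows:
  rows:
    - [0, 0, 0, 0, 0, 0, 1]

```text
clock: 17.2
position: [0.6317, -0.2292, 0.135]
ee_rot: [3.022, 0.553, 0.018]
force: [-0.0, 0.7, -0.6]
width: 0.193
```

Run:
```python
from h import *
plan(readTCP(.06),RR,2,3)
```

```text
t 17.2 dist 0.0557 ang 4.22 w 17.7 F [-0.   0.7 -0.6] q [ 0.48  0.6  -0.38  1.57  0.32  0.99  0.35]
[-0.043, 0.008, 0.18, 0.07, 0.001, -0.022]
[-0.043, 0.014, 0.18, 0.07, 0.001, -0.022]
need rows>= 1.1130702628008216
```

Call:
play_rows:
  rows:
    - [-0.04, 0.01, 0.12, 0.07, 0, -0.02, 1]
    - [-0.04, 0.01, 0.12, 0.06, 0, -0.02, 1]
    - [0, 0, 0.04, 0, 0, 0, 1]
    - [0, 0, 0, 0, 0, 0, 1]
    - [0, 0, 0, 0, 0, 0, 1]

```text
clock: 17.7
position: [0.6252, -0.2326, 0.0955]
ee_rot: [3.076, 0.605, 0.006]
force: [-0.0, 0.4, -1.4]
width: 0.191
```

```bash
cat > look2.py <<'E'
from h import *
import sys
k=sys.argv[1]
for n in("side","top"): 
  i=get_image(n);cv2.imwrite(f"pics/{n}{k}.png",i); x,y,w,h={"side":(240,150,150,120),"top":(220,140,180,110)}[n]
  cv2.imwrite(f"pics/{n}{k}c.png",cv2.resize(i[y:y+h,x:x+w],None,fx=4 if n=="top" else 5,fy=4 if n=="top" else 5,interpolation=2))
p,r,o=cur();R=r.as_matrix();q=p-.0188*R[:,2]-L*R[:,1]
print("pred tip",q,"dir",-R[:,1],"px side",(proj("side",q)[0]-[240,150]+.5)*5,"top",(proj("top",q)[0]-[220,140]+.5)*4)
plan(readTCP(.035),RR,1,3)
E
python3 look2.py 11
```

```text
pred tip [ 0.55771766 -0.06705306  0.11324342] dir [-0.37895161  0.92538266 -0.00791297] px side [202.45136931 158.29359544] top [143.72679844 181.56814503]
t 17.8 dist 0.0405 ang 0.56 w 17.7 F [ 0.1 -0.5 -1. ] q [ 0.52  0.65 -0.4   1.58  0.3   0.96  0.42]
[-0.041, 0.033, 0.265, 0.016, -0.006, 0.009]
need rows>= 0.809148923081576
```

View pics/side11c.png

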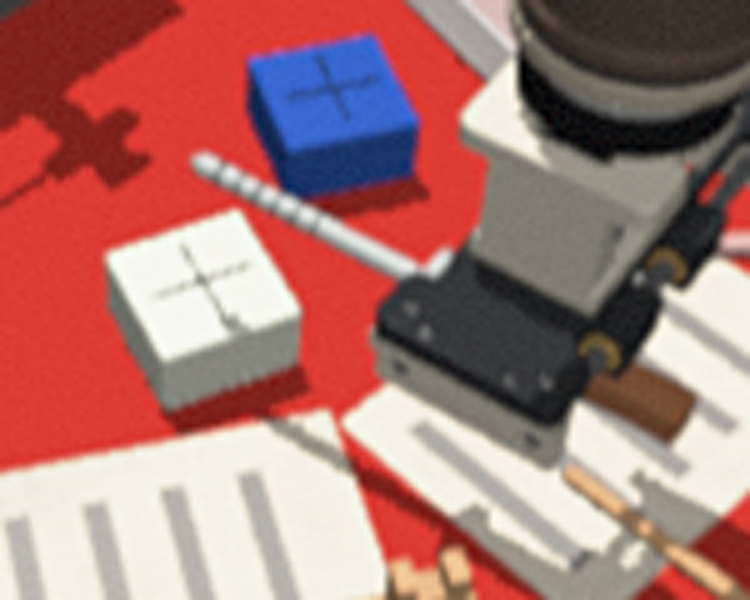

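View pics/top11c.png

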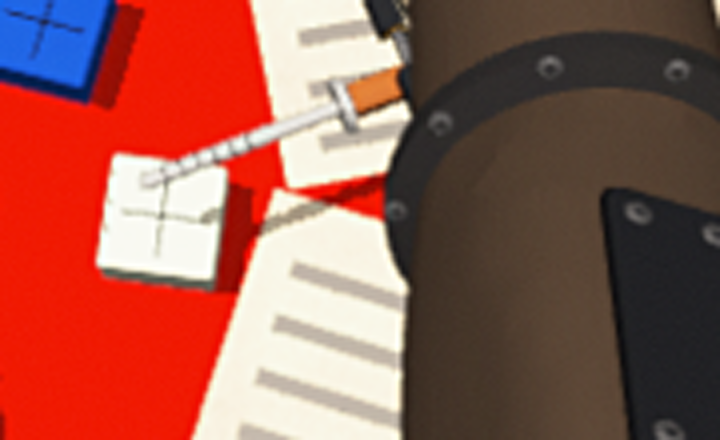

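Run:
```python
from h import *
f=lambda x0,y0,s:(lambda u,v:((u+.5)/s-.5+x0,(v+.5)/s-.5+y0))
S=f(240,150,5);T=f(220,140,4)
print(tri(S(193,158),T(143,180)));print(tri(S(204,281),T(161,215)))
```

```text
(array([ 0.5559398 , -0.06640878,  0.11442792]), np.float64(0.0042193896018744926))
(array([ 0.55604265, -0.07292161,  0.03855214]), np.float64(0.00041866480676150083))
```

Call:
play_rows:
  rows:
    - [-0.015, 0.03, 0.1, 0.015, 0, 0.01, 1]
    - [-0.005, 0.01, 0.1, 0, 0, 0, 1]
    - [0, 0, 0.04, 0, 0, 0, 1]
    - [0, 0, 0, 0, 0, 0, 1]
    - [0, 0, 0, 0, 0, 0, 1]

```text
clock: 18.3
position: [0.6257, -0.2388, 0.0573]
ee_rot: [3.084, 0.6, 0.006]
force: [-0.5, 0.1, -0.5]
width: 0.189
```

```bash
python3 look2.py 12
```

```text
pred tip [ 0.55887868 -0.07342336  0.07631909] dir [-0.37499341  0.92702647 -0.00136759] px side [211.58683413 224.30374275] top [158.84939852 195.82884355]
t 18.4 dist 0.0044 ang 0.25 w 17.7 F [ 0.5 -0.3 -0.4] q [ 0.53  0.7  -0.38  1.6   0.31  0.9   0.41]
[-0.026, -0.006, 0.01, 0.003, -0.008, 0.001]
need rows>= 0.08731441448335413
```

View pics/side12c.png

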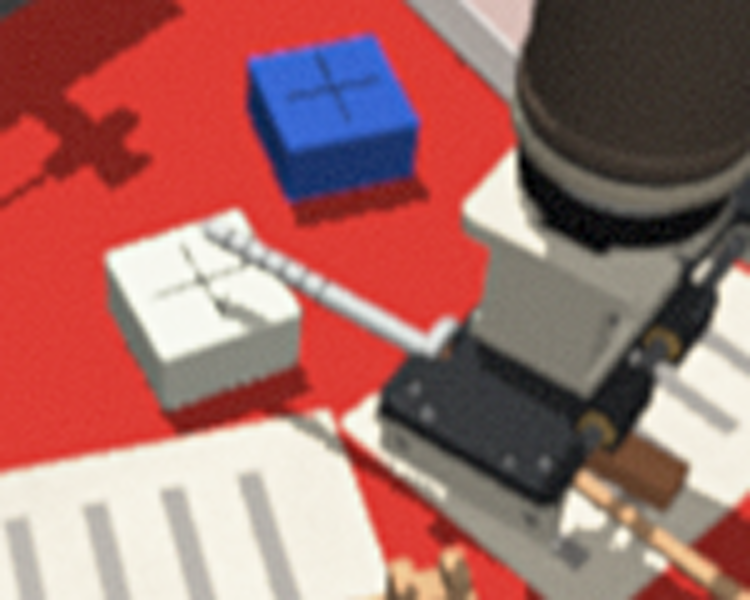

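View pics/top12c.png

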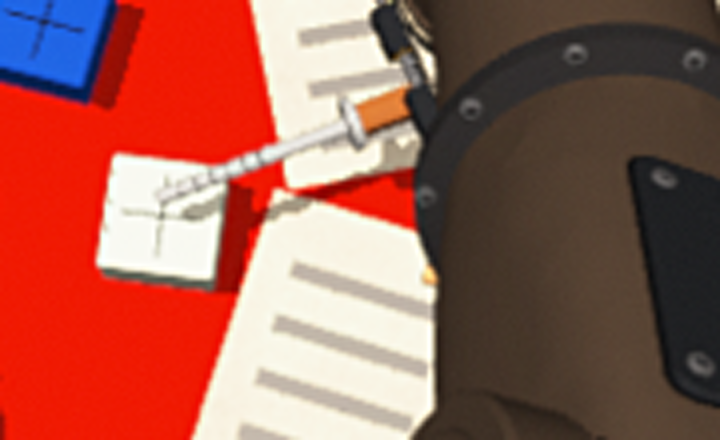

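Run:
```python
from h import *
f=lambda x0,y0,s:(lambda u,v:((u+.5)/s-.5+x0,(v+.5)/s-.5+y0))
S=f(240,150,5);T=f(220,140,4)
t,e=tri(S(205,230),T(158,197));print("tip",t,e)
k,e=tri(S(435,341),T(349,119));print("collar",k,e,np.linalg.norm(t-k),"pitch",np.degrees(np.arcsin((t-k)[2]/np.linalg.norm(t-k))))
```

```text
tip [ 0.55755019 -0.07269026  0.07283291] 0.002440068926848088
collar [ 0.60304035 -0.18272027  0.08281859] 0.002174709626804352 0.11948084529824465 pitch -4.794116900129821
```

Run:
```python
import cv2
a=cv2.imread('pics/side12.png')[188:228,275:335];cv2.imwrite('pics/z12s.png',cv2.resize(a,None,fx=13,fy=13,interpolation=2))
a=cv2.imread('pics/top12.png')[155:200,250:330];cv2.imwrite('pics/z12t.png',cv2.resize(a,None,fx=10,fy=10,interpolation=2))
```

```text
(no output)
```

View pics/z12s.png

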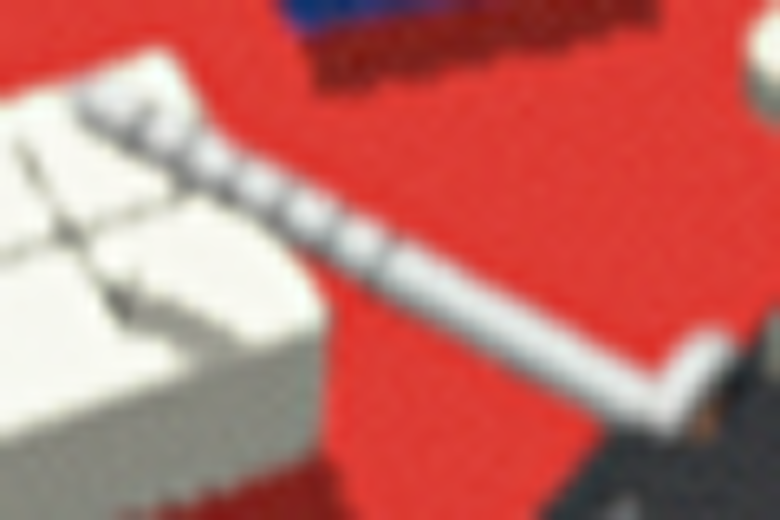

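View pics/z12t.png

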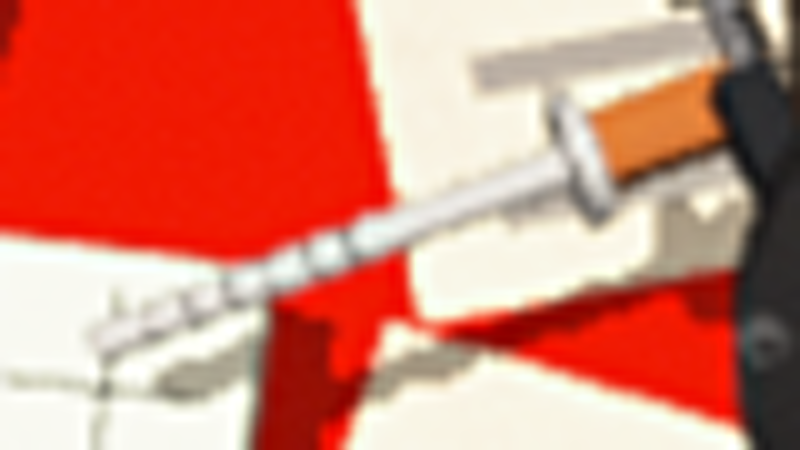

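Run:
```python
from h import *
f=lambda x0,y0,s:(lambda u,v:((u+.5)/s-.5+x0,(v+.5)/s-.5+y0))
S=f(275,188,13);T=f(250,155,10)
P=[tri(S(*a),T(*b)) for a,b in [((80,96),(93,338)),((380,262),(348,242)),((630,400),(565,170))]]
for p in P:print(p)
def pl(n,p,q):
    o,d1=ray(n,p);_,d2=ray(n,q);m=np.cross(d1,d2);return m/np.linalg.norm(m)
for s1 in [((80,96),(630,400)),((150,135),(630,400)),((380,262),(630,400)),((80,96),(380,262))]:
    d=np.cross(pl("side",S(*s1[0]),S(*s1[1])),pl("top",T(93,338),T(565,170)));d/=np.linalg.norm(d);d*=np.sign(d[1]);print(d,np.degrees(np.arcsin(d[2])))
```

```text
(array([ 0.55832686, -0.07205914,  0.07411087]), np.float64(0.0027428136638916333))
(array([ 0.58129878, -0.13071214,  0.07596721]), np.float64(0.0031674393070201994))
(array([ 0.59663616, -0.18044603,  0.08327468]), np.float64(0.004230129510248302))
[-0.34249035  0.93776294 -0.05745461] -3.2937207581582837
[-0.34217996  0.9378029  -0.05863949] -3.361723526017737
[-0.34216095  0.9378053  -0.05871195] -3.3658827930841513
[-0.34274789  0.93772865 -0.05646992] -3.2372104114625446
```

Run:
```python
import cv2
a=cv2.imread('pics/side0.png')[240:310,300:360];cv2.imwrite('pics/z0s.png',cv2.resize(a,None,fx=8,fy=8,interpolation=2))
a=cv2.imread('pics/top0.png')[180:220,315:385];cv2.imwrite('pics/z0t.png',cv2.resize(a,None,fx=10,fy=10,interpolation=2))
```

```text
(no output)
```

View pics/z0s.png

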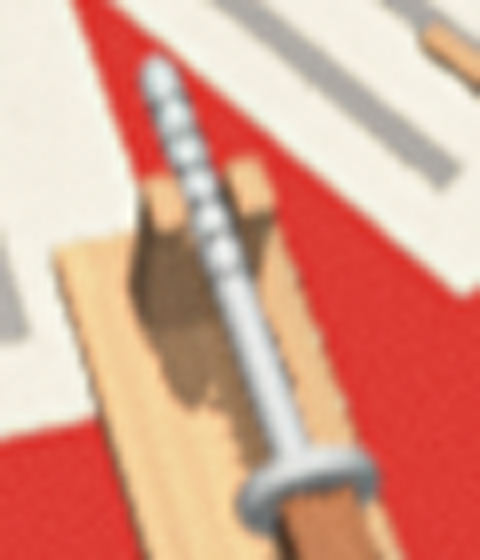

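View pics/z0t.png

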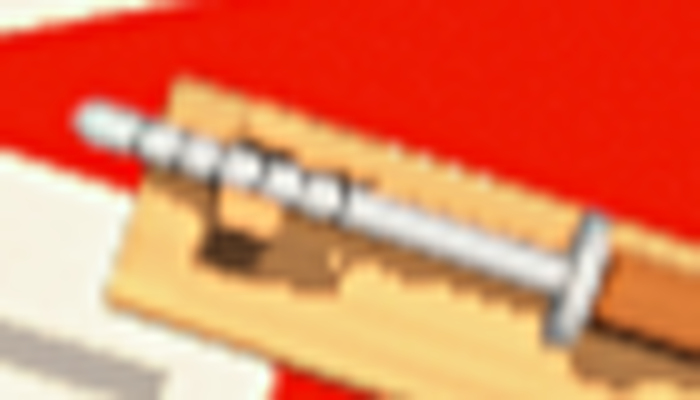

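Run:
```python
from h import *
f=lambda x0,y0,s:(lambda u,v:((u+.5)/s-.5+x0,(v+.5)/s-.5+y0))
S=f(300,240,8);T=f(315,180,10)
for a,b in [((155,62),(80,119)),((228,275),(345,201)),((287,455),(568,272))]:print(tri(S(*a),T(*b)))
def pl(n,p,q):
    o,d1=ray(n,p);_,d2=ray(n,q);m=np.cross(d1,d2);return m/np.linalg.norm(m)
d=np.cross(pl("side",S(157,70),S(287,455)),pl("top",T(95,122),T(568,272)));d/=np.linalg.norm(d);d*=np.sign(d[1]);print(d,np.degrees(np.arcsin(d[2])))
```

```text
(array([ 0.55839225, -0.22133736,  0.05597001]), np.float64(0.0003355796710305457))
(array([ 0.53783535, -0.2828054 ,  0.05888765]), np.float64(0.0022807686150942462))
(array([ 0.51829619, -0.33245719,  0.06990585]), np.float64(0.004187372189687282))
[-0.14948938  0.3330662   0.93097789] 68.58776663584727
```

Run:
```python
from h import *
p,r,o=cur();R=r.as_matrix();g=p-.0188*R[:,2]
f=lambda x0,y0,s:(lambda u,v:((u+.5)/s-.5+x0,(v+.5)/s-.5+y0))
S=f(275,188,13);T=f(250,155,10)
ang=lambda a,b:np.degrees(np.arctan2(*(np.array(b)-a)[::-1]))
print("meas side",ang(S(80,96),S(630,400)),ang(S(150,138),S(560,362)),"top",ang(T(93,338),T(565,170)))
for pitch in(-4,-2,0,2):
  for yaw in(-2,0,2):
    d=Ro.from_rotvec(np.radians(yaw)*np.array([0,0,1])).apply(Ro.from_rotvec(-np.radians(pitch)*-R[:,0]*-1).apply(-R[:,1]))
    a,b=g+.1785*d,g+.062*d
    print(pitch,yaw,d.round(3),"side",ang(proj("side",a)[0],proj("side",b)[0]).round(2),"top",ang(proj("top",a)[0],proj("top",b)[0]).round(2))
# same for image 5 (lifted, pre-insertion)
```

```text
meas side 28.930625789762505 28.649609492132708 top -19.592281891051513
-4 -2 [-0.342  0.937  0.068] side 33.15 top -17.71
-4 0 [-0.374  0.925  0.068] side 31.54 top -19.69
-4 2 [-0.406  0.911  0.068] side 29.95 top -21.68
-2 -2 [-0.342  0.939  0.034] side 32.0 top -18.22
-2 0 [-0.375  0.926  0.034] side 30.38 top -20.2
-2 2 [-0.407  0.913  0.034] side 28.78 top -22.17
0 -2 [-0.342  0.94  -0.001] side 30.83 top -18.73
0 0 [-0.375  0.927 -0.001] side 29.21 top -20.69
0 2 [-0.407  0.913 -0.001] side 27.61 top -22.66
2 -2 [-0.342  0.939 -0.036] side 29.65 top -19.24
2 0 [-0.375  0.926 -0.036] side 28.03 top -21.18
2 2 [-0.407  0.913 -0.036] side 26.42 top -23.13
```

Call:
play_rows:
  rows:
    - [-0.012, 0, 0.01, 0.035, 0, 0, 1]
    - [0, 0, 0, 0, 0, 0, 1]
    - [0, 0, 0, 0, 0, 0, 1]
    - [0, 0, 0, 0, 0, 0, 1]

```text
clock: 18.8
position: [0.6248, -0.24, 0.0573]
ee_rot: [-3.067, -0.596, -0.004]
force: [-0.0, -0.1, -1.4]
width: 0.19
```

```bash
python3 look2.py 13
python3 - <<'E'
from h import *
o=observe();print(np.abs(o["dq"]).max(),o["force"],o["clock"])
E
```

```text
pred tip [ 0.55798259 -0.07468922  0.07912567] dir [-0.37498756  0.92688371  0.01645944] px side [211.39539165 222.62576574] top [160.73651316 196.17319356]
t 18.9 dist 0.0033 ang 1.0 w 17.6 F [ 0.4  0.3 -0.6] q [ 0.54  0.71 -0.39  1.59  0.3   0.91  0.43]
[-0.018, -0.009, 0.008, -0.033, -0.012, 0.001]
need rows>= 0.11646552059719653
0.001804094969163979 [ 0.37421445  0.29713295 -0.61438853] 18.9
```

View pics/side13.png

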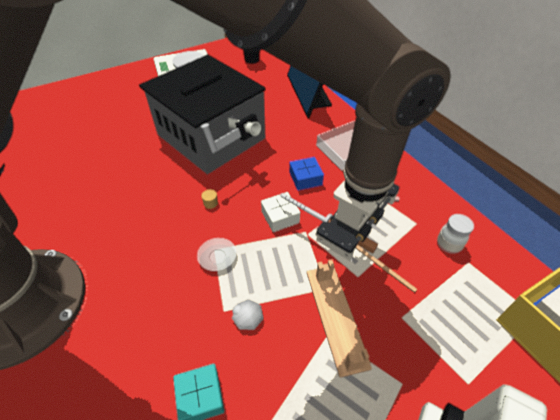

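View pics/top13.png

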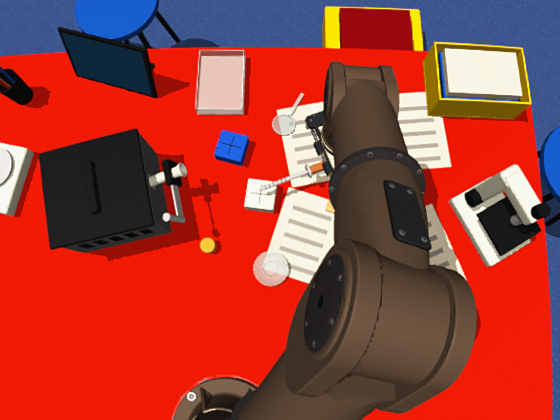

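View pics/side13c.png

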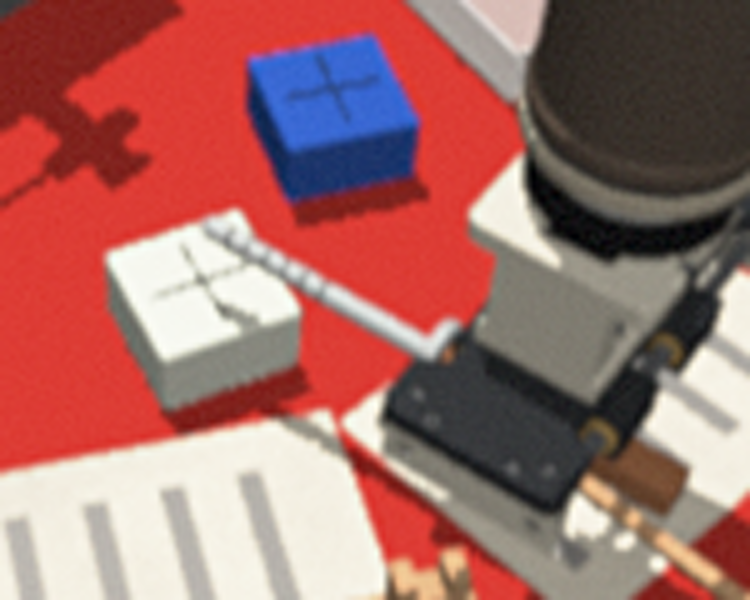

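View pics/top13c.png

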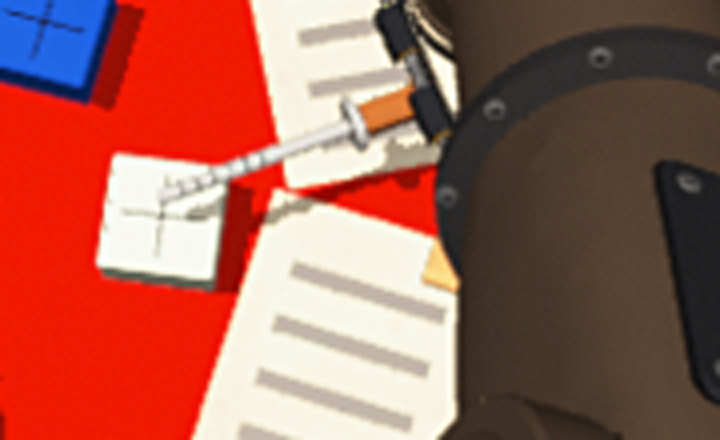

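Run:
```python
import cv2
a=cv2.imread('pics/side13.png')[105:165,190:270];b=cv2.imread('pics/top13.png')[150:230,140:220]
cv2.imwrite('pics/k.png',cv2.hconcat([cv2.resize(a,(400,300),interpolation=2),cv2.resize(b,(300,300),interpolation=2)]))
```

```text
(no output)
```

View pics/k.png

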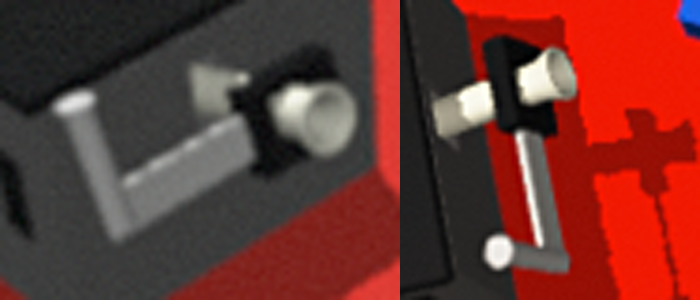

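Run:
```python
from h import *
f=lambda x0,y0,s:(lambda u,v:((u+.5)/s-.5+x0,(v+.5)/s-.5+y0))
k,e=tri(f(190,105,5)(74,101),f(140,150,3.75)(499-400,250))
d=k-np.array([.5025,.1212,.1773]);print(k,e,d@XT*1e3, (k-M)@XT*1e3+67)
f0=observe()
sign_off()
```

```text
[0.47142952 0.11297583 0.17760099] 0.0013560551513537862 -32.1371614633785 -39.576579047113256
the job is handed in; nothing more can be done
```

The job is handed in at about 19 s of the 61 s allowed. The arm is holding the rod by its handle, level and still, with the tip above the middle of the white block.

- **Gate:** I gripped the knob and pulled it until the force rose to about 38 N, the stop. The last camera check puts its travel at 39.6 mm of 40 mm, and the gate is still open.
- **Dip:** I took the rod from the cradle and pushed it down the tube with no resistance until the collar met the mouth. It held at the same depth under about 15 N over repeated pushes, and the side view showed the collar flush on the rim. I then drew the rod right out.
- **Final pose:** The arm pose puts the tip within about 2 mm of the middle of the block's cross and about 38 mm above its top, touching nothing. Joint speeds are practically zero.
- **Other things:** The bystanders visible in the last pictures are where they started.

**Checks that disagreed:**
- **Level:** Before the last adjustment the cameras put the tip 0.5 to 3 degrees low, while the arm pose said level. I split the difference and tilted it up by 1 degree, so the rod is level to within about 2 degrees.
- **Tip position:** The camera and arm-pose estimates of the tip differed by 1 to 4 mm at several points, roughly what the calibration and picking pixels by hand allow.
- **Insertion depth:** The computed depth at the stop was 116.4 mm against a nominal 120 mm. I put this down to the same measurement error, since the collar was visibly against the rim.

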